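# Locate a bonding nest on its stops and clamp it with the wing screw

### The arm

A 7-joint arm with a two-finger parallel gripper is mounted at the origin on a cart in front of the work surface, level with it; the furniture and walls round the work are solid. World frame = base frame: x ahead of the robot, y to its left, z up, the work surface at z = 0. Lengths are in m, angles in rad, forces in N, time in s.
With the tool pointing down it reaches from about 0.4 to 0.85 m from the base axis. Payload 10.4 kg.
Tool frame: the origin (TCP) lies between the finger pads; the fingertips stand manip.tip_reach ahead of it and the grasp point (between the pads) lies 2 mm behind it (manip.tip_reach is the distance from the TCP to the fingertips, in m); z points along the fingers, y is the direction in which the jaws open and shut (so a half turn about z gives the same grasp; the last joint's range is limited). The gripper opens to 87 mm and grips with 3 to 60 N. Pads are 19 mm wide; open, the fingers measure 117 mm over their backs; the gripper's body (75 mm by 190 mm) begins 51 mm behind the grasp point.
Start: joints at [1.18, 0.332, -0.065, 1.46, 0.022, 1.35, -0.088], TCP at [0.225, -0.583, 0.211] pointing down, gripper open.
Joint ranges: [-2.6, 2.6], [-0.5, 2.12], [-1.47, 1.34], [0.16, 2.42], [-1.27, 4.41], [0.06, 2.06], [-2.6, 2.6]. Speed limits (rad/s): [2.22, 2.22, 2.79, 2.79, 3.14, 3.14, 3.14].

### API

Orientations are given as a unit quaternion [w, x, y, z].
In Python, from plant import manip gives the robot as it stands. The module is installed in compiled form; this text tells all that it offers.
- The arm moves only by the tool step_arm, never from a script. Its argument "commands" is a list of rows, each a list of 3 entries, a list of its own where there are three numbers: the shift along the tool's x, y, z in units of 40 mm (1.0 is 40 mm), then the turn, a rotation vector about the tool's x, y, z in units of 6 degrees (1.0 is 6 degrees), then the closure, from 0 (fully open) to 1 (shut). In form: [[[tx, ty, tz], [wx, wy, wz], grip], ...]. A call has 1 to 10 rows; each row is the pose to reach, as a shift and turn from the pose commanded when the call began, along the tool's axes at that moment; what a row does not reach only later rows make up. A row lasts 1/12 s, in which the tool goes at most 41.7 mm and 7.16 degrees, less where a joint would pass 70% of its speed; a pose out of reach is approached as far as the arm can. A call with a gripper value outside its range is refused whole. The fingers move at their own pace and stop on an object; the grip force is fixed at half the most. Time passes only in rows, so rows that repeat a pose let the fingers close. It gives the time, the measured TCP pose, the force and the opening at its end, in the units of the state.
- manip.get_obs(): the state, without advancing time (a new reading comes with each control period).
- manip.grab_frame(name): name is "scene" or "top" or "wrist"; returns the picture (400x640x3 uint8, red, green, blue); there is no depth.
- manip.calibration(name): a dict with "camera_matrix" (3x3 intrinsics, pixels), "world_to_cam" (4x4, takes a point from world to camera coordinates); the wrist camera has in their place "T_tool_cam" (4x4, takes a point from camera to tool coordinates, whose origin is the TCP and whose axes are the flange's). Camera axes: x right, y up, looking along -z (the intrinsics and any distortion apply to the point x, -y, -z); pixel columns grow to the right and rows downward; lengths in m; the calibration is good to about 2 mm. A picture is of the moment at which its call begins: read the wrist's pose just before it. calibration takes no time and is no camera call.
- manip.sign_off(): hands the job in, once; it reports no verdict.
Trained networks look in the newest picture that a camera, given by its name, has taken for a name from the list of things; names that differ only in an ending like _2 or _b are one class to them, and where a whole thing is asked for, a point or a joint stands for the part that bears it (a point fixed in the world has none). Each returns a list of dicts, best first, with "p" (0 to 1); they miss things now and then, are a little off and sometimes report something else, mostly with a low value. They report only what shows in the picture. A call takes as long as a camera call.
- manip.recognise(target, camera): "box" ([centre column, centre row, width, height] as shares, 0 to 1, of the picture: columns of its width, rows of its height, round what is visible of it).
- manip.regions_of(target, camera): "mask" (400x640 bool, what is visible of it) and "box" ([centre column, centre row, width, height] as shares, 0 to 1, of the picture: columns of its width, rows of its height, round what is visible of it).
The state is a dict: "t": time; "joint_pos": joint angles; "dq": joint speeds; "effort": joint torques, N m; "tcp_pos": TCP position; "eef_rot": TCP orientation; "contact_force": force on the tool from outside, world axes, zero at the start; "torque": the same for the moment, N m; "width": finger opening in m.
Only numpy, scipy, OpenCV 4.12 (cv2) and the standard library are available. Lean on these libraries where they do the work, as an engineer would, in place of code of your own. Each camera call takes 0.05 s, during which the arm holds its last target. There are 200 camera calls.

### The job

Slide the aluminium bonding nest on the hold-down's base plate until it is fully home, touching both dowels at the back and the one at its right side. Then turn the wing screw clockwise until its foot clamps the nest firmly, finger-tight but not forced; the wings pass close to the column. Leave the nest clamped and still home, and do not disturb the loose things round about.

Things in the scene. Friction and masses are not known exactly. Their poses are not given: they have to be found in the camera images.
- holddown_base: Dark steel base plate on the bench, 12 mm thick, x -150..+110 mm, y -125..+125 mm in its own frame. Origin: on its underside, straight below the wing screw's axis; x points to the back (away from the robot), y left, z up. A grey arm, 38 mm wide at the screw, reaches forward from a collar on the column to the screw, 61 to 85 mm above the bench or, as the collar is set, up to 8 mm higher.
- column_front (a point): Middle of the front face of the square steel column (32 x 32 mm, 235 mm high) at bench height, 52 mm behind the screw's axis. The column rises well above the wings, so a hand cannot pass round the back of the screw. Axes as the base plate's.
- dowel_left (a point): Foot of the left back dowel, at (50, 45, 12) mm in the base plate's frame. The three stop dowels are steel pins of 10 mm diameter that stand 22 mm above the plate. Axes as the base plate's.
- dowel_right (a point): Foot of the right back dowel, at (50, -45, 12) mm in the base plate's frame.
- dowel_side (a point): Foot of the dowel at the right side, at (12, -100, 12) mm in the base plate's frame.
- nest: Loose aluminium plate (0.5 to 0.8 kg), 150 (x) x 190 (y) x 18 mm, with two board pockets in its front half, on the base plate under the foot. Origin: centre of underside; x to its back, y to its left edge. Home = origin at (-30, 0, 12) mm in the base's frame, axes parallel. It starts about 20 to 45 mm too far forward, 20 to 40 mm too far left, up to 0.12 rad turned, and slides with 1 to 3 N on the oiled plate.
- clamp_foot: Round steel foot of 26 mm diameter under the spindle; it does not turn and is backed by a stiff spring (20 N per mm). Origin: centre of its lower face, which comes down on the flat rear half of the nest (top face 30 mm above the bench). It starts 7 to 19 mm above the nest.
- wing_center (a point): Point on the screw's vertical axis at mid-height of the wings; its x axis runs along them. Two opposite wings, 8 mm thick (11 mm at the end bead), about 11 mm above and below this point, reach from the hub (27 mm diameter) to 46 mm from the axis and clear the column by 6 mm. A low boss (16 mm diameter) tops the hub, 14 mm above this point. Sinks 4 mm per rad of tightening.
- wing (a joint): Angle of the wing screw in rad, growing clockwise seen from above (tightening); starts at 0 to 0.9; at 0 the wings lie along the base plate's x. It stays where left. Running free takes 0.18 N m (5 to 6 N at 33 mm from the axis). Where the foot meets the nest must be felt (about 2.7 to 4.8 rad); then torque climbs by 0.3 N m per rad. Finger-tight: 0.28 to 0.4 N m. Forced: over 0.55 N m.
- screw_cup: Shallow aluminium cup, 45 mm diameter, 18 mm high, loose, standing on the left back corner of the base plate. Origin: centre of its underside.
- green_tape: Roll of tape, 78 mm diameter, 24 mm high, loose on the bench at the left. Origin: centre of its underside.
- loupe: Black loupe, 37 mm diameter, 28 mm high, loose on the bench in front at the right. Origin: centre of its underside.
- flux_bottle: Brown dropper bottle, 33 mm diameter, 92 mm high, loose on the bench at the left back. Origin: centre of its underside.

How it is judged:
By the outcome, as a careful person would: the job done as asked, in the order asked, and still so for the second after the job is handed in, with the robot touching nothing.
It also fails if it takes over 72 s, if anything falls off the work surface, if the arm or the gripper's body presses on something with over 40 N, if the wrist force passes 120 N, or if a joint passes its speed limit or range.

## Working session

There is one attempt and no reset: what is moved stays moved. The work goes in short steps, Python scripts to look and compute and a tool call to move; the robot and the scene stay as the last step left them, time stands still between calls to the robot, and variables do not carry over. Pictures are saved under pics/ and viewed, about 8 in all and at most 12, crops included, and the job is handed in when it is done.

Besides the shell and the picture viewer there is one more tool, called after "Emit:" in YAML: its name, and indented under it one key for each argument. step_arm: Moves the arm, as the interface text tells. Its arguments: {"type":"object","properties":{"commands":{"type":"array"}},"required":["commands"]}

```bash
mkdir -p pics
cat > h.py <<'E'
import numpy as np, cv2
from plant import manip
from scipy.spatial.transform import Rotation as R
def rot(q): return R.from_quat([q[1],q[2],q[3],q[0]]).as_matrix()
def camW(name,obs=None):
    c=manip.calibration(name); K=np.array(c["camera_matrix"])
    if name=="wrist":
        T=np.eye(4); T[:3,:3]=rot(obs["eef_rot"]); T[:3,3]=obs["tcp_pos"]
        return K,np.linalg.inv(T@np.array(c["T_tool_cam"]))
    return K,np.array(c["world_to_cam"])
def proj(P,K,W):
    P=np.atleast_2d(P); p=P@W[:3,:3].T+W[:3,3]; p=p*[1,-1,-1]; u=p@K.T
    return u[:,:2]/u[:,2:]
def unproj(uv,z,K,W):
    uv=np.atleast_2d(uv); d=np.c_[uv,np.ones(len(uv))]@np.linalg.inv(K).T*[1,-1,-1]
    d=d@W[:3,:3]; o=-W[:3,:3].T@W[:3,3]
    return o+d*((z-o[2])/d[:,2])[:,None]
def save(im,n): cv2.imwrite("pics/"+n,im[:,:,::-1])
E
python3 - <<'E'
from h import *
o=manip.get_obs(); print({k:np.round(v,3) for k,v in o.items()}, manip.tip_reach)
for n in["top","scene"]:
    im=manip.grab_frame(n); save(im,n+"0.png"); K,W=camW(n); print(n,manip.calibration(n).keys(),np.round(K,1).tolist(),"cam at",np.round(-W[:3,:3].T@W[:3,3],3))
    for t in["holddown_base","nest","wing","clamp_foot","screw_cup","green_tape","loupe","flux_bottle","dowel_left","column_front"]:
        r=manip.regions_of(t,n)
        if r:
            b=r[0]["box"]; print(t,len(r),round(r[0]["p"],2),np.round(np.array(b)*[640,400,640,400],0), np.round(unproj([b[0]*640,b[1]*400],0.02,K,W),3)[0])
        else: print(t,None)
E
```

```text
{'t': np.float64(0.0), 'joint_pos': array([ 1.18 ,  0.333, -0.065,  1.461,  0.022,  1.35 , -0.088]), 'dq': array([ 0.001, -0.001, -0.001, -0.001,  0.001,  0.001,  0.   ]), 'effort': array([-1.0000e-03, -6.2327e+01,  2.4000e-02, -3.8990e+01, -6.1000e-02,
        4.0000e-02,  0.0000e+00]), 'tcp_pos': array([ 0.225, -0.583,  0.21 ]), 'eef_rot': array([-0.001,  0.983,  0.183, -0.   ]), 'contact_force': array([-0.525, -0.216,  0.085]), 'torque': array([ 0.005,  0.026, -0.02 ]), 'width': np.float64(0.087)} 0.017
top dict_keys(['camera_matrix', 'world_to_cam']) [[407.5, 0.0, 320.9], [0.0, 407.5, 197.6], [0.0, 0.0, 1.0]] cam at [0.381 0.01  1.02 ]
holddown_base 1 0.62 [313. 178. 103. 127.] [0.649 0.029 0.02 ]
nest 2 0.7 [301. 207.  78.  64.] [0.575 0.06  0.02 ]
wing 1 0.83 [314. 168.  16.  40.] [0.675 0.025 0.02 ]
clamp_foot None
screw_cup 1 0.62 [279. 149.  18.  18.] [0.728 0.114 0.02 ]
green_tape 1 0.84 [220. 280.  37.  34.] [0.401 0.256 0.02 ]
loupe 2 0.7 [423. 271.  18.  16.] [ 0.411 -0.232  0.02 ]
flux_bottle 1 0.51 [224. 149.  17.  15.] [0.731 0.256 0.02 ]
dowel_left 1 0.65 [313. 178. 102. 123.] [0.649 0.028 0.02 ]
column_front 1 0.59 [314. 179. 104. 130.] [0.646 0.025 0.02 ]
scene dict_keys(['camera_matrix', 'world_to_cam']) [[426.0, 0.0, 322.1], [0.0, 426.0, 199.5], [0.0, 0.0, 1.0]] cam at [0.151 0.579 0.867]
holddown_base 2 0.68 [304. 210. 124. 142.] [ 0.632 -0.014  0.02 ]
nest 1 0.95 [302. 240.  92.  77.] [0.574 0.069 0.02 ]
wing 1 0.62 [294. 187.  23.  29.] [ 0.707 -0.067  0.02 ]
clamp_foot 1 0.23 [306. 208. 122. 148.] [ 0.63  -0.022  0.02 ]
screw_cup 1 0.44 [248. 223.  13.  16.] [0.724 0.105 0.02 ]
green_tape 1 0.57 [315. 338.  36.  41.] [0.397 0.261 0.02 ]
loupe 1 0.75 [418. 197.  13.  18.] [ 0.402 -0.232  0.02 ]
flux_bottle 1 0.34 [306. 209. 120. 147.] [ 0.628 -0.019  0.02 ]
dowel_left 1 0.67 [306. 209. 119. 145.] [ 0.629 -0.021  0.02 ]
column_front 1 0.96 [307. 213. 122. 145.] [ 0.62 -0.01  0.02]
```

Run:
```python
import cv2
a=cv2.imread("pics/top0.png")[100:300,200:440]; b=cv2.imread("pics/scene0.png")[120:320,220:400]
cv2.imwrite("pics/top0c.png",cv2.resize(a,None,fx=3,fy=3,interpolation=cv2.INTER_CUBIC))
cv2.imwrite("pics/scene0c.png",cv2.resize(b,None,fx=3,fy=3,interpolation=cv2.INTER_CUBIC))
```

```text
(no output)
```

View pics/top0c.png

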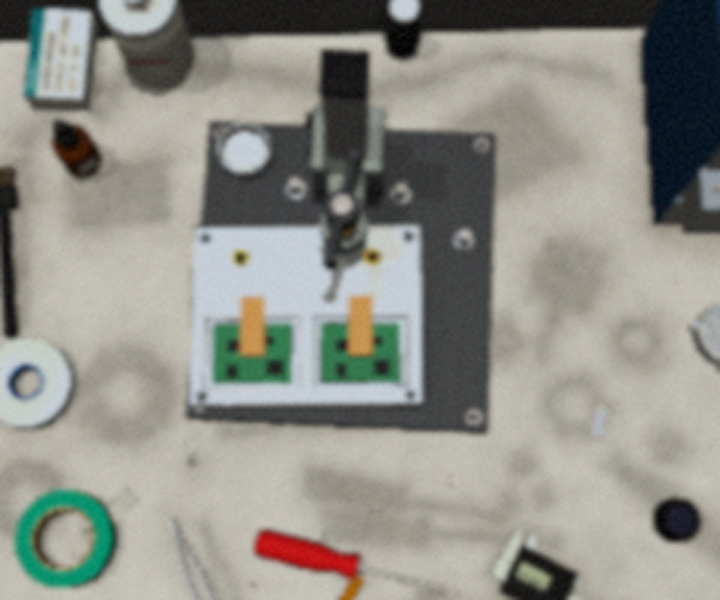

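View pics/scene0c.png

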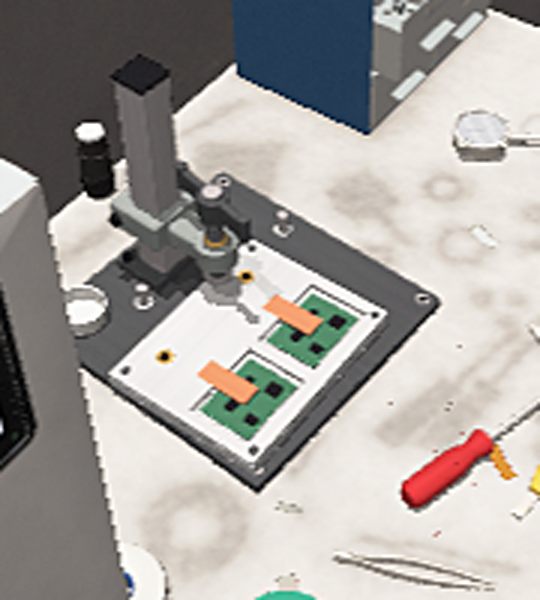

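The top view shows the base plate's corners at about (210,122), (495,134), (487,431) and (188,417) in the crop. The nest's corners are at (195,227), (421,227), (423,404) and (190,404), and the dowel heads at (296,188), (402,193) and (463,239). Next I fit the poses.

```bash
cat >> h.py <<'E'
def fit2(local,world):
    l=np.array(local);w=np.array(world)[:,:2]; lc=l-l.mean(0); wc=w-w.mean(0)
    a=np.arctan2((lc[:,0]*wc[:,1]-lc[:,1]*wc[:,0]).sum(),(lc*wc).sum())
    M=np.array([[np.cos(a),-np.sin(a)],[np.sin(a),np.cos(a)]]); t=w.mean(0)-M@l.mean(0)
    return a,t,w-(l@M.T+t)
def b2w(p,a,t,z):
    M=np.array([[np.cos(a),-np.sin(a)],[np.sin(a),np.cos(a)]]); return np.r_[M@np.array(p)+t,z]
E
python3 - <<'E'
from h import *
K,W=camW("top")
f=lambda c,z:unproj(np.array(c)/3+[200-.33,100-.33],z,K,W)
B=f([(210,122),(495,134),(487,431),(188,417)],.012); D=f([(296,188),(402,193),(463,239)],.034)
a,t,r=fit2([(.11,.125),(.11,-.125),(-.15,-.125),(-.15,.125),(.05,.045),(.05,-.045),(.012,-.1)],np.r_[B,D])
print("base",a,t,np.round(r*1e3,1).tolist())
N=f([(195,227),(421,227),(423,404),(190,404)],.03)
n,s,r=fit2([(.075,.095),(.075,-.095),(-.075,-.095),(-.075,.095)],N)
print("nest",n,s,np.round(r*1e3,1).tolist())
M=b2w([0,0],a,[0,0],0)
Rb=np.array([[np.cos(a),-np.sin(a)],[np.sin(a),np.cos(a)]])
print("nest in base",Rb.T@(s-t),n-a)
# screw axis at several heights in both images
for nme in("top","scene"):
    K,W=camW(nme); 
    for z in(.09,.11,.13,.14): print(nme,z,proj(b2w([0,0],a,t,z),K,W)[0])
    for th in (0,.3,.6,.9):
        print(th,[np.round((proj(b2w([s*.046*np.cos(th),-s*.046*np.sin(th)],a,t,.115),K,W)[0]-([200,100] if nme=="top" else [220,120]))*3) for s in(1,-1)])
E
python3 - <<'E'
import cv2
im=cv2.imread("pics/top0.png")[145:205,285:345]; im2=cv2.imread("pics/scene0.png")[165:235,260:330]
import numpy as np
cv2.imwrite("pics/w0.png",np.hstack([cv2.resize(i,(400,400),interpolation=cv2.INTER_CUBIC) for i in(im,im2)]))
E
```

```text
base -0.06829523011023633 [0.636867   0.02388684] [[0.3, -1.0], [1.1, 1.0], [3.3, 0.8], [2.8, -2.2], [-2.7, -0.9], [-2.8, -0.1], [-2.1, 2.4]]
nest -0.01992019923854381 [0.57959221 0.05636349] [[-0.4, -0.1], [-0.6, 0.3], [0.5, 0.2], [0.6, -0.4]]
nest in base [-0.05935754  0.02849239] 0.04837503087169252
top 0.09 [314.3179839 175.3698921]
top 0.11 [314.14624723 173.08159728]
top 0.13 [313.96724423 170.69648259]
top 0.14 [313.8748722  169.46567702]
0 [array([345., 160.]), array([339., 276.])]
0.3 [array([363., 164.]), array([321., 272.])]
0.6 [array([378., 172.]), array([306., 264.])]
0.9 [array([391., 184.]), array([293., 251.])]
scene 0.09 [292.18286654 199.49460267]
scene 0.11 [291.74284765 193.94666885]
scene 0.13 [291.29051598 188.24349056]
scene 0.14 [291.05957021 185.33163409]
0 [array([174., 193.]), array([257., 243.])]
0.3 [array([187., 185.]), array([244., 252.])]
0.6 [array([202., 180.]), array([229., 257.])]
0.9 [array([218., 179.]), array([211., 259.])]
```

View pics/w0.png

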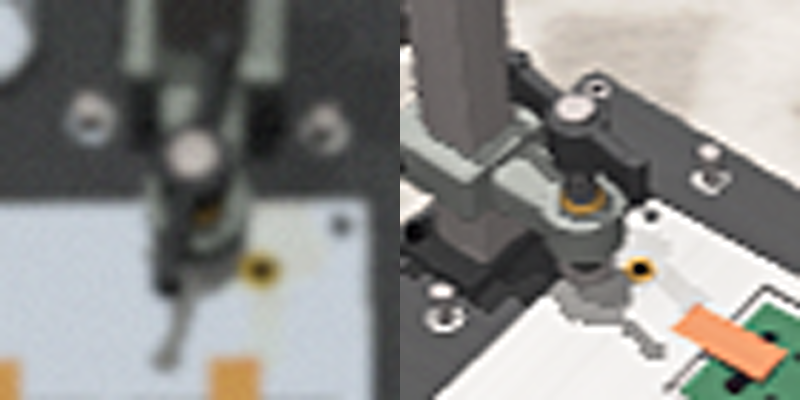

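The wing boss comes out at about z 0.146, so wing_center is near 0.132 and θ near 0.2. The nest is 29 mm too far forward, 28 mm too far left and turned 0.05 rad. I'll move above the front edge now and look from there.

Emit:
step_arm:
  commands:
    - [[11.2,-12.1,0],[0,0,4.17],0]
    - [[11.2,-12.1,0],[0,0,4.17],0]
    - [[11.2,-12.1,0],[0,0,4.17],0]
    - [[11.2,-12.1,0],[0,0,4.17],0]
    - [[11.2,-12.1,0],[0,0,4.17],0]
    - [[11.2,-12.1,0],[0,0,4.17],0]
    - [[11.2,-12.1,0],[0,0,4.17],0]
    - [[11.2,-12.1,0],[0,0,4.17],0]
    - [[11.2,-12.1,0],[0,0,4.17],0]
    - [[11.2,-12.1,0],[0,0,4.17],0]

```text
t: 1.93
tcp_pos: [0.379, -0.1947, 0.2113]
eef_rot: [0.0, 0.999, -0.034, 0.0]
contact_force: [1.6, -0.2, -0.2]
width: 0.087
```

Emit:
step_arm:
  commands:
    - [[1.9,-5.8,0],[0,0,0],0]
    - [[1.9,-5.8,0],[0,0,0],0]
    - [[1.9,-5.8,0],[0,0,0],0]
    - [[1.9,-5.8,0],[0,0,0],0]
    - [[1.9,-5.8,0],[0,0,0],0]
    - [[1.9,-5.8,0],[0,0,0],0]
    - [[1.9,-5.8,0],[0,0,0],0]
    - [[1.9,-5.8,0],[0,0,0],0]
    - [[1.9,-5.8,0],[0,0,0],0]

```text
t: 2.68
tcp_pos: [0.4703, 0.029, 0.2108]
eef_rot: [0.0, 0.999, -0.035, -0.0]
contact_force: [-0.5, -1.0, 0.4]
width: 0.0869
```

Run:
```python
from h import *
o=manip.get_obs(); print(np.round(o["tcp_pos"],4),np.round(o["eef_rot"],4),o["t"],o["contact_force"],o["torque"])
im=manip.grab_frame("wrist"); save(im,"wr1.png"); print(np.round(manip.calibration("wrist")["T_tool_cam"],3).tolist())
```

```text
[0.4703 0.029  0.2108] [ 2.000e-04  9.994e-01 -3.450e-02 -2.000e-04] 2.6833 [-0.53064699 -1.01041797  0.44130627] [-0.03642262 -0.00188869 -0.00688821]
[[-0.0, 0.969, 0.247, 0.067], [1.0, 0.0, 0.0, 0.001], [0.0, 0.247, -0.969, -0.175], [0.0, 0.0, 0.0, 1.0]]
```

View pics/wr1.png

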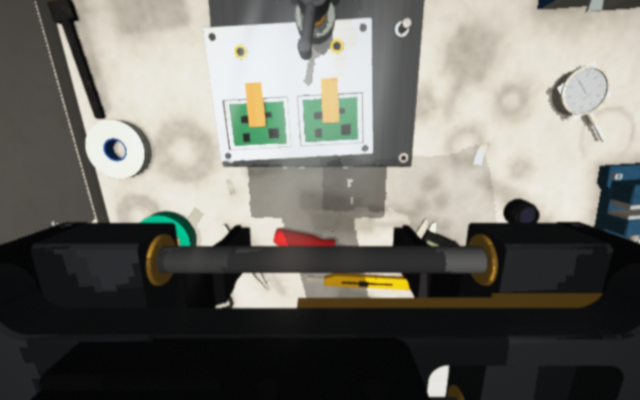

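The wrist view shows the nest's corners at about (205,27), (371,18), (373,155) and (222,166). The base's front-right corner is at about (411,165), the side dowel at (403,27), and the wing points slightly left of front at about (302,50). I'll check these against the fit.

```bash
python3 - <<'E'
from h import *
o=manip.get_obs(); K,W=camW("wrist",o)
c=manip.calibration("wrist"); print(c.keys())
u=lambda p,z:np.round(unproj(np.array(p,float),z,K,W),4).tolist()
N=unproj(np.array([(205,27),(371,18),(373,155),(222,166)],float),.03,K,W)
n,s,r=fit2([(.075,.095),(.075,-.095),(-.075,-.095),(-.075,.095)],N); print("nest",n,s,np.round(r*1e3,1).tolist())
print("base FR",u([(412,166)],.012)," pred",b2w([-.15,-.125],-.068,np.array([.638,.0239]),0))
print("side dowel",u([(403,27)],.03)," pred",b2w([.012,-.1],-.068,np.array([.638,.0239]),0))
for z in(.12,.13,.146): print(proj(b2w([0,0],-.068,np.array([.638,.0239]),z),K,W))
E
python3 -c "
import cv2
im=cv2.imread('pics/wr1.png')[0:180,190:430]
cv2.imwrite('pics/wr1c.png',cv2.resize(im,None,fx=3.3,fy=3.3,interpolation=cv2.INTER_CUBIC))"
```

```text
dict_keys(['camera_matrix', 'T_tool_cam'])
nest -0.01519483522179808 [0.57778898 0.05375519] [[2.5, -2.6], [1.3, 1.4], [-0.3, 0.7], [-3.5, 0.6]]
base FR [[0.4812, -0.0936, 0.012]]  pred [ 0.47985322 -0.09061897  0.        ]
side dowel [[0.6411, -0.0766, 0.03]]  pred [ 0.64317751 -0.07668426  0.        ]
[[311.17147693   2.82484661]]
[[310.73449398  -2.63764646]]
[[309.95044881 -12.43858079]]
```

View pics/wr1c.png

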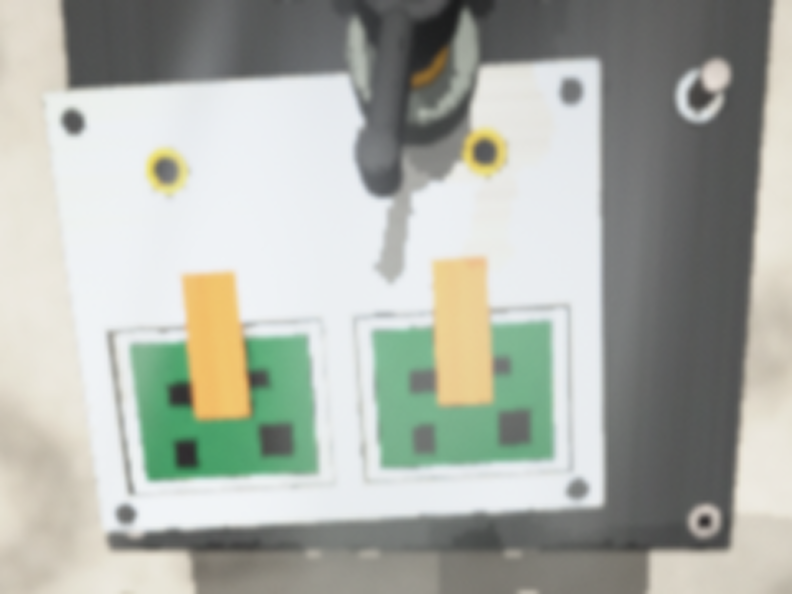

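The fits agree: base at (0.638, 0.0237) with yaw -0.068, and the nest within 2 mm. I lower the open fingers just in front of the nest's front edge.

Emit:
step_arm:
  commands:
    - [[0.2,-0.5,0.9],[0,0,0],0]
    - [[0.2,-0.5,1.8],[0,0,0],0]
    - [[0.2,-0.5,2.7],[0,0,0],0]
    - [[0.2,-0.5,3.5],[0,0,0],0]
    - [[0.2,-0.5,4.1],[0,0,0],0]
    - [[0.2,-0.5,4.4],[0,0,0],0]
    - [[0.2,-0.5,4.4],[0,0,0],0]
    - [[0.2,-0.5,4.4],[0,0,0],0]

```text
t: 3.4
tcp_pos: [0.4802, 0.0483, 0.0356]
eef_rot: [0.0, 0.999, -0.035, 0.0]
contact_force: [0.8, 0.5, -0.9]
width: 0.0871
```

Emit:
step_arm:
  commands:
    - [[0.15,0,0],[0,0,0],0]
    - [[0.3,0,0],[0,0,0],0]
    - [[0.42,0,0],[0,0,0],0]
    - [[0.54,0,0],[0,0,0],0]
    - [[0.66,0,0],[0,0,0],0]
    - [[0.76,0,0],[0,0,0],0]
    - [[0.85,0,0],[0,0,0],0]
    - [[0.92,0,0],[0,0,0],0]
    - [[0.97,0,0],[0,0,0],0]
    - [[1.0,0,0],[0,0,0],0]

```text
t: 4.23
tcp_pos: [0.52, 0.0463, 0.0349]
eef_rot: [-0.0, 0.999, -0.034, -0.0]
contact_force: [-0.1, -0.7, -0.1]
width: 0.0871
```

Emit:
step_arm:
  commands:
    - [[0.02,0,0],[0,0,0],0]
    - [[0.04,0,0],[0,0,0],0]
    - [[0.06,0,0],[0,0,0],0]
    - [[0.08,0,0],[0,0,0],0]
    - [[0.1,0,0],[0,0,0],0]
    - [[0.1,0,0],[0,0,0],0]

```text
t: 4.73
tcp_pos: [0.5239, 0.0459, 0.035]
eef_rot: [0.0, 0.999, -0.034, 0.0]
contact_force: [0.2, 0.5, -1.1]
width: 0.087
```

Emit:
step_arm:
  commands:
    - [[0.03,0,0],[0,0,0],0]
    - [[0.06,0,0],[0,0,0],0]
    - [[0.09,0,0],[0,0,0],0]
    - [[0.12,0,0],[0,0,0],0]
    - [[0.12,0,0],[0,0,0],0]

```text
t: 5.15
tcp_pos: [0.5288, 0.0456, 0.035]
eef_rot: [-0.0, 0.999, -0.034, 0.0]
contact_force: [0.6, -0.3, -0.3]
width: 0.0873
```

Run:
```python
from h import *
o=manip.get_obs(); print(np.round(o["tcp_pos"],4),o["contact_force"],o["t"])
im=manip.grab_frame("wrist"); im2=manip.grab_frame("top"); a=cv2.resize(im[0:300,120:520],None,fx=1.5,fy=1.5,interpolation=cv2.INTER_CUBIC)
save(a,"wr2.png"); save(im2,"top2.png")
```

```text
[0.5288 0.0456 0.035 ] [ 0.55629381 -0.32504091 -0.28721305] 5.15
```

View pics/wr2.png

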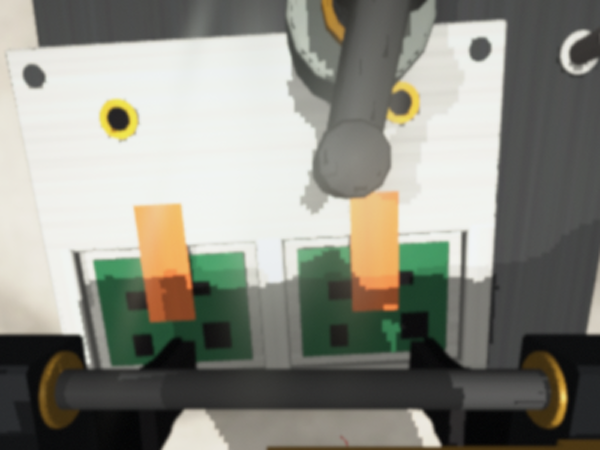

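```bash
cat >> h.py <<'E'
BA=-.068; BT=np.array([.638,.0237])
RB=np.array([[np.cos(BA),-np.sin(BA)],[np.sin(BA),np.cos(BA)]])
def w2b(p): return (np.array(p)[...,:2]-BT)@RB
E
python3 - <<'E'
from h import *
o=manip.get_obs(); K,W=camW("wrist",o)
f=lambda c,z:unproj(np.array(c,float)/1.5+[120,0],z,K,W)
print(np.round(w2b(f([(8,52),(506,20)],.03))*1e3,1), "tcp b",w2b(o["tcp_pos"]))
K,W=camW("top"); im=cv2.imread("pics/top2.png"); 
import itertools
g=cv2.resize(im[140:260,230:380],None,fx=5,fy=5,interpolation=cv2.INTER_CUBIC); cv2.imwrite("pics/top2c.png",g)
E
```

```text
[[  8.8 125.2]
 [ 19.3 -62.9]] tcp b [-0.11064066  0.0144834 ]
```

View pics/top2c.png

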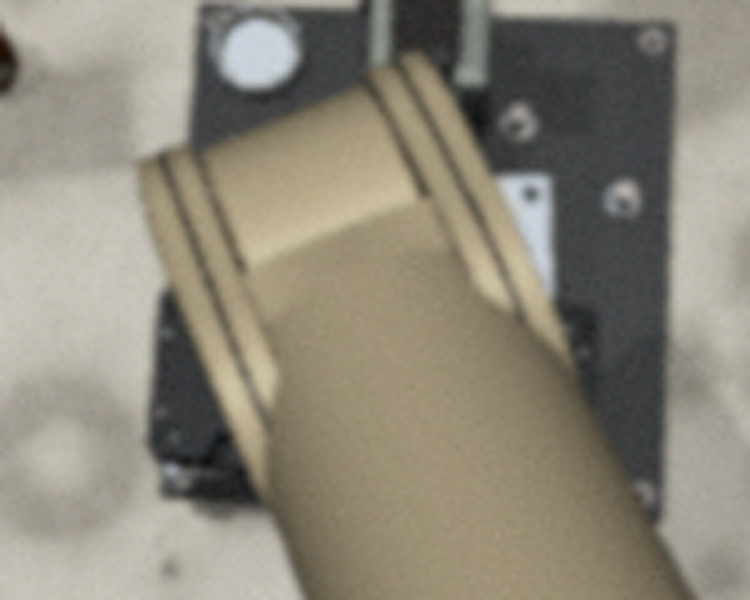

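Run:
```python
from h import *
o=manip.get_obs(); K,W=camW("wrist",o)
P=lambda b,z:np.round((proj(b2w(b,BA,BT,z),K,W)[0]-[120,0])*1.5)
for n,b,z in[("tipL in",(-.11,.0145+.044),.018),("tipL front",(-.101,.0145+.05),.018),("tipR front",(-.101,.0145-.05),.018),("nest FL",(-.134,.12),.03),("nest FR",(-.134,-.064),.03),("base FR",(-.15,-.125),.012),("plate front mid",(-.15,0),.012)]: print(n,P(b,z))
im=cv2.imread("pics/top2.png"); K,W=camW("top")
print(np.round(w2b(unproj([551/5+230-.4,175/5+140-.4],.03,K,W))*1e3,1))
im=manip.grab_frame("scene"); save(cv2.resize(im[150:330,200:440],None,fx=3,fy=3,interpolation=cv2.INTER_CUBIC),"sc2.png")
```

```text
tipL in [208. 337.]
tipL front [194. 319.]
tipR front [406. 319.]
nest FL [ 72. 395.]
nest FR [469. 395.]
base FR [572. 407.]
plate front mid [328. 407.]
[[ 20.2 -61.8]]
```

View pics/sc2.png

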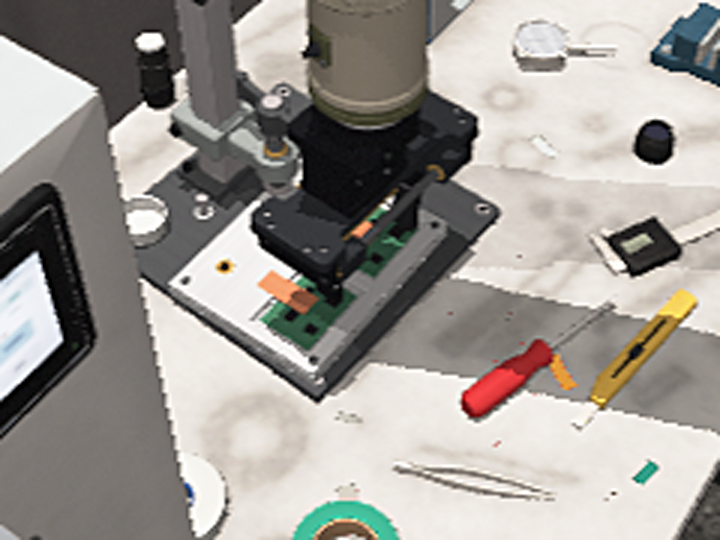

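```bash
python3 - <<'E'
from h import *
print(manip.tip_reach, manip.get_obs()["effort"])
K,W=camW("scene")
for y in(.058,.0655,.073,-.036):
  for z in(.018,.03,.04,.05): print(y,z,np.round((proj(b2w((-.1106,.0+y),BA,BT,z),K,W)[0]-[200,150])*3))
print("nest FL",np.round((proj(b2w((-.134+.004,.12),BA,BT,.03),K,W)[0]-[200,150])*3))
im=cv2.imread("pics/sc2.png")
E
python3 - <<'E'
import cv2
im=cv2.imread('pics/sc2.png')[200:400,240:470]
cv2.imwrite('pics/sc2c.png',cv2.resize(im,None,fx=3,fy=3,interpolation=cv2.INTER_CUBIC))
E
```

```text
0.017 [ 6.86206768e-03 -5.16809964e+01 -7.70633429e+00 -3.22430706e+01
  2.13466363e-02 -8.76199245e-02 -4.29152269e-04]
0.058 0.018 [334. 310.]
0.058 0.03 [334. 302.]
0.058 0.04 [334. 294.]
0.058 0.05 [333. 287.]
0.0655 0.018 [328. 316.]
0.0655 0.03 [328. 307.]
0.0655 0.04 [327. 300.]
0.0655 0.05 [327. 292.]
0.073 0.018 [322. 322.]
0.073 0.03 [322. 313.]
0.073 0.04 [321. 306.]
0.073 0.05 [321. 298.]
-0.036 0.018 [405. 241.]
-0.036 0.03 [405. 232.]
-0.036 0.04 [405. 224.]
-0.036 0.05 [406. 217.]
nest FL [302. 365.]
```

View pics/sc2c.png

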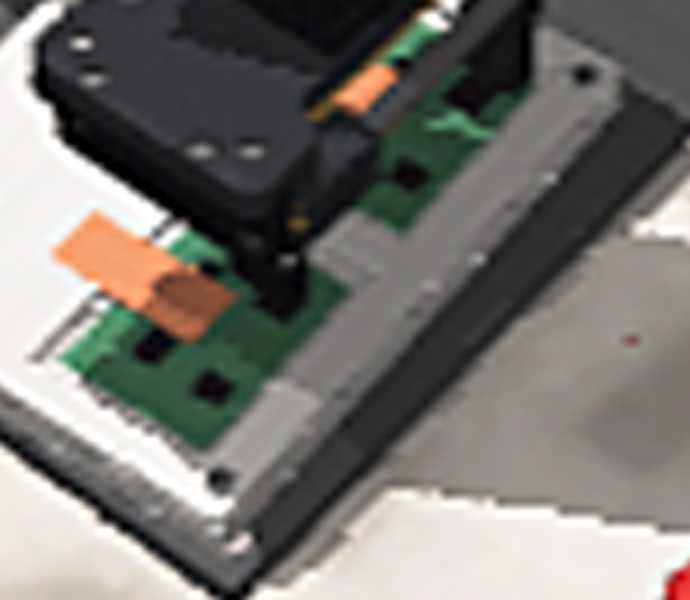

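The picture shows the open fingertips inside the board pocket, at about (334,303) in the scene crop. The nest has not moved: its back-right corner is still at base (20,-62) mm. So the real tips stand higher than the nominal reach says, and they passed over the front rim. I'll lift, back off in front of the plate, and go down to feel where the tips really are.

Emit:
step_arm:
  commands:
    - [[0,0,-0.3],[0,0,0],0]
    - [[0,0,-0.5],[0,0,0],0]
    - [[-0.3,0,-0.5],[0,0,0],0]
    - [[-0.6,0,-0.5],[0,0,0],0]
    - [[-0.9,0,-0.5],[0,0,0],0]
    - [[-1.2,0,-0.4],[0,0,0],0]
    - [[-1.2,0,-0.1],[0,0,0],0]
    - [[-1.2,0,0.1],[0,0,0],0]
    - [[-1.2,0,0.25],[0,0,0],0]
    - [[-1.2,0,0.25],[0,0,0],0]

```text
t: 6.13
tcp_pos: [0.4804, 0.0489, 0.0236]
eef_rot: [-0.0, 0.999, -0.035, -0.001]
contact_force: [0.1, 0.4, -0.4]
width: 0.0867
```

Emit:
step_arm:
  commands:
    - [[0,0,0.05],[0,0,0],0]
    - [[0,0,0.1],[0,0,0],0]
    - [[0,0,0.13],[0,0,0],0]
    - [[0,0,0.13],[0,0,0],0]

```text
t: 6.47
tcp_pos: [0.4807, 0.049, 0.0196]
eef_rot: [-0.0, 0.999, -0.034, -0.0]
contact_force: [0.5, 0.1, -0.5]
width: 0.0871
```

Emit:
step_arm:
  commands:
    - [[0,0,0.03],[0,0,0],0]
    - [[0,0,0.06],[0,0,0],0]
    - [[0,0,0.09],[0,0,0],0]
    - [[0,0,0.12],[0,0,0],0]
    - [[0,0,0.12],[0,0,0],0]

```text
t: 6.88
tcp_pos: [0.4806, 0.0489, 0.0147]
eef_rot: [0.0, 0.999, -0.034, -0.0]
contact_force: [0.0, -1.2, 0.4]
width: 0.0868
```

Emit:
step_arm:
  commands:
    - [[0,0,0.03],[0,0,0],0]
    - [[0,0,0.06],[0,0,0],0]
    - [[0,0,0.09],[0,0,0],0]
    - [[0,0,0.12],[0,0,0],0]
    - [[0,0,0.15],[0,0,0],0]
    - [[0,0,0.15],[0,0,0],0]

```text
t: 7.38
tcp_pos: [0.4805, 0.0489, 0.0087]
eef_rot: [0.0, 0.999, -0.034, -0.0]
contact_force: [-0.0, -1.4, 0.0]
width: 0.087
```

Emit:
step_arm:
  commands:
    - [[0,0,0.03],[0,0,0],0]
    - [[0,0,0.06],[0,0,0],0]
    - [[0,0,0.09],[0,0,0],0]
    - [[0,0,0.12],[0,0,0],0]
    - [[0,0,0.12],[0,0,0],0]

```text
t: 7.8
tcp_pos: [0.4805, 0.0489, 0.0039]
eef_rot: [0.0, 0.999, -0.034, -0.0]
contact_force: [0.0, 0.3, -0.1]
width: 0.0867
```

The tips stand at TCP height or a little behind it when open, since there was no contact at z 0.004. I raise to z 0.020, which puts the tips about 17–20 mm up, and push the front edge again.

Emit:
step_arm:
  commands:
    - [[0,0,-0.2],[0,0,0],0]
    - [[0,0,-0.4],[0,0,0],0]
    - [[0,0,-0.4],[0,0,0],0]
    - [[0.1,0,-0.4],[0,0,0],0]
    - [[0.2,0,-0.4],[0,0,0],0]
    - [[0.3,0,-0.4],[0,0,0],0]
    - [[0.4,0,-0.4],[0,0,0],0]
    - [[0.5,0,-0.4],[0,0,0],0]
    - [[0.6,0,-0.4],[0,0,0],0]
    - [[0.7,0,-0.4],[0,0,0],0]

```text
t: 8.63
tcp_pos: [0.509, 0.047, 0.02]
eef_rot: [-0.0, 0.999, -0.034, -0.0]
contact_force: [0.4, -0.5, -0.5]
width: 0.0868
```

Emit:
step_arm:
  commands:
    - [[0.08,0,0],[0,0,0],0]
    - [[0.16,0,0],[0,0,0],0]
    - [[0.22,0,0],[0,0,0],0]
    - [[0.28,0,0],[0,0,0],0]
    - [[0.32,0,0],[0,0,0],0]
    - [[0.32,0,0],[0,0,0],0]

```text
t: 9.13
tcp_pos: [0.5216, 0.0461, 0.0201]
eef_rot: [0.0, 0.999, -0.034, 0.0]
contact_force: [0.2, -1.1, -0.6]
width: 0.0871
```

```bash
cat >> h.py <<'E'
def nestpose(tag=None):
    """fit nest back/left/right edges in the wrist picture, base frame"""
    o=manip.get_obs(); im=manip.grab_frame("wrist"); K,W=camW("wrist",o)
    if tag: save(im,tag)
    r=manip.regions_of("nest","wrist")
    if not r: return None
    m=r[0]["mask"].astype(np.uint8); rows,cols=np.nonzero(m)
    def line(px):  # robust line in base frame from pixels on the top face height
        p=w2b(unproj(np.array(px,float),.03,K,W)); v=cv2.fitLine(p.astype(np.float32),cv2.DIST_HUBER,0,.001,.001).ravel(); return v
    back=[(c,m[:,c].argmax()-.5) for c in np.unique(cols)[8:-8] if 3<m[:,c].argmax()]
    R_=[r_ for r_ in np.unique(rows)[8:-8]]
    left=[(m[r_].argmax()-.5,r_) for r_ in R_ if m[r_].argmax()>3]; right=[(639.5-m[r_,::-1].argmax(),r_) for r_ in R_ if m[r_,::-1].argmax()>3]
    out={"p":r[0]["p"]}
    for n,q in(("back",back),("left",left),("right",right)):
        if len(q)>10:
            v=line(q); ang=np.arctan2(v[1],v[0]); 
            if n=="back": ang=(ang-np.pi/2+np.pi/2)%np.pi-np.pi/2; out[n]=(round(float(v[2]-v[0]/v[1]*v[3])*1e3,1) if abs(v[1])>.1 else None,round(float(ang),3))
            else: ang=(ang+np.pi/2)%np.pi-np.pi/2; out[n]=(round(float(v[3]+v[1]/v[0]*(-.03-v[2]))*1e3,1) if abs(v[0])>.1 else None,round(float(ang),3))
    return out
E
python3 - <<'E'
from h import *
o=manip.get_obs(); print(w2b(o["tcp_pos"])); print(nestpose("wr3.png"))
E
```

```text
[-0.11761172  0.01446476]
{'p': 0.68, 'back': (-20.1, -0.291), 'left': (124.8, 0.057), 'right': (-65.7, 0.053)}
```

Run:
```python
from h import *
im=manip.grab_frame("scene")
a=cv2.imread("pics/wr3.png")[:300,120:520]; b=im[190:300,260:380,::-1]
cv2.imwrite("pics/mix3.png",np.hstack([cv2.resize(a,(400,300)),cv2.resize(b,(400,367),interpolation=cv2.INTER_CUBIC)[:300]]))
```

```text
(no output)
```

View pics/mix3.png

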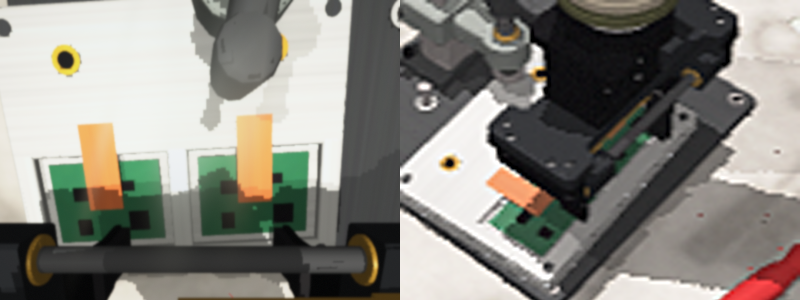

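Run:
```python
from h import *
o=manip.get_obs(); Kw,Ww=camW("wrist",o); Ks,Ws=camW("scene")
for z in np.arange(0,.08,.01):
    p=unproj([235.,240.],z,Kw,Ww)[0]; print(round(z,3),np.round(w2b(p)*1e3,1),np.round(proj(p,Ks,Ws)[0],1))
# expected finger positions
for zr in(-.017,0,.017,.03):
  for y in(.0435,-.0435):
    T=np.r_[o["tcp_pos"]]+rot(o["eef_rot"])@[0,y,-zr]; print("reach",-zr,y,np.round(proj(T,Kw,Ww)[0]),np.round(proj(T,Ks,Ws)[0]))
print("nest front edge expected wrist",[np.round(proj(b2w((-.134,y),BA,BT,.03),Kw,Ww)[0]) for y in(.12,-.06)])
```

```text
0.0 [-130.2   77.2] [312.6 267. ]
0.01 [-126.1   73.9] [312.1 262.9]
0.02 [-122.1   70.6] [311.6 258.7]
0.03 [-118.    67.4] [311.1 254.5]
0.04 [-113.9   64.1] [310.6 250.3]
0.05 [-109.8   60.8] [310.1 246.1]
0.06 [-105.7   57.6] [309.5 241.8]
0.07 [-101.7   54.3] [309.  237.5]
reach 0.017 0.0435 [381. 226.] [335. 237.]
reach 0.017 -0.0435 [259. 226.] [314. 259.]
reach 0 0.0435 [386. 234.] [336. 233.]
reach 0 -0.0435 [254. 234.] [314. 255.]
reach -0.017 0.0435 [392. 245.] [336. 229.]
reach -0.017 -0.0435 [247. 245.] [314. 250.]
reach -0.03 0.0435 [398. 254.] [336. 225.]
reach -0.03 -0.0435 [241. 254.] [313. 247.]
nest front edge expected wrist [array([154., 264.]), array([436., 263.])]
```

Emit:
step_arm:
  commands:
    - [[0,0,-0.4],[0,0,0],0]
    - [[0,0,-0.8],[0,0,0],0]
    - [[-0.4,0,-0.8],[0,0,0],0]
    - [[-0.8,0,-0.8],[0,0,0],0]
    - [[-1.1,0,-0.6],[0,0,0],0]
    - [[-1.1,0,-0.2],[0,0,0],0]
    - [[-1.1,0,0.1],[0,0,0],0]
    - [[-1.1,0,0.3],[0,0,0],0]
    - [[-1.1,0,0.4],[0,0,0],0]
    - [[-1.1,0,0.4],[0,0,0],0]

```text
t: 10.12
tcp_pos: [0.4771, 0.0493, 0.0033]
eef_rot: [-0.0, 0.999, -0.034, -0.001]
contact_force: [0.1, -0.2, 0.4]
width: 0.0868
```

Emit:
step_arm:
  commands:
    - [[0,0,0.03],[0,0,0],0]
    - [[0,0,0.06],[0,0,0],0]
    - [[0,0,0.09],[0,0,0],0]
    - [[0,0,0.12],[0,0,0],0]
    - [[0,0,0.15],[0,0,0],0]
    - [[0,0,0.15],[0,0,0],0]

```text
t: 10.62
tcp_pos: [0.4774, 0.0491, -0.002]
eef_rot: [0.0, 0.999, -0.034, -0.0]
contact_force: [-0.8, -0.6, -0.6]
width: 0.087
```

Emit:
step_arm:
  commands:
    - [[0.1,0,0],[0,0,0],0]
    - [[0.2,0,0],[0,0,0],0]
    - [[0.3,0,0],[0,0,0],0]
    - [[0.35,0,0],[0,0,0],0]
    - [[0.4,0,0],[0,0,0],0]
    - [[0.4,0,0],[0,0,0],0]

```text
t: 11.12
tcp_pos: [0.4803, 0.0487, -0.0055]
eef_rot: [0.002, 0.999, -0.033, -0.013]
contact_force: [-46.9, 2.8, 25.7]
width: 0.087
```

That was a hard contact of 47 N: the fingers hit the edge of the base plate. I back off at once. It brackets the open tips at 10–14 mm behind the TCP, so TCP z of about 0.007 puts the tips about 19 mm up.

Emit:
step_arm:
  commands:
    - [[-0.3,0,0],[0,0,0],0]
    - [[-0.5,0,0],[0,0,0],0]
    - [[-0.5,0,-0.1],[0,0,0],0]
    - [[-0.5,0,-0.22],[0,0,0],0]
    - [[-0.5,0,-0.22],[0,0,0],0]

```text
t: 11.53
tcp_pos: [0.4753, 0.0494, 0.0085]
eef_rot: [-0.0, 0.999, -0.035, 0.002]
contact_force: [0.5, 0.1, 0.5]
width: 0.0871
```

Emit:
step_arm:
  commands:
    - [[0.1,0,0],[0,0,0],0]
    - [[0.2,0,0],[0,0,0],0]
    - [[0.3,0,0],[0,0,0],0]
    - [[0.36,0,0],[0,0,0],0]
    - [[0.42,0,0],[0,0,0],0]
    - [[0.48,0,0],[0,0,0],0]
    - [[0.54,0,0],[0,0,0],0]
    - [[0.6,0,0],[0,0,0],0]

```text
t: 12.2
tcp_pos: [0.4971, 0.048, 0.0067]
eef_rot: [0.0, 0.999, -0.034, -0.0]
contact_force: [-2.3, 0.9, -0.2]
width: 0.0872
```

Force is -2.3 N, which fits the nest sliding. I continue.

Emit:
step_arm:
  commands:
    - [[0.07,0,0],[0,0,0],0]
    - [[0.14,0,0],[0,0,0],0]
    - [[0.21,0,0],[0,0,0],0]
    - [[0.28,0,0],[0,0,0],0]
    - [[0.35,0,0],[0,0,0],0]
    - [[0.42,0,0],[0,0,0],0]
    - [[0.49,0,0],[0,0,0],0]
    - [[0.54,0,0],[0,0,0],0]
    - [[0.58,0,0],[0,0,0],0]
    - [[0.62,0,0],[0,0,0],0]

```text
t: 13.03
tcp_pos: [0.5223, 0.0461, 0.0069]
eef_rot: [0.0, 0.999, -0.034, -0.0]
contact_force: [-2.1, 0.1, -0.4]
width: 0.0872
```

Run:
```python
from h import *
o=manip.get_obs(); print(w2b(o["tcp_pos"]),o["contact_force"]); print(nestpose())
```

```text
[-0.11695653  0.01443946] [-2.09890145  0.10012441 -0.3544373 ]
{'p': 0.64, 'back': (-33.9, 0.417), 'left': (119.0, -0.0), 'right': (-71.3, -0.001)}
```

The nest now lies parallel (0.0 rad). I push on to the back dowels in small steps.

Emit:
step_arm:
  commands:
    - [[0.02,0,0],[0,0,0],0]
    - [[0.04,0,0],[0,0,0],0]
    - [[0.06,0,0],[0,0,0],0]
    - [[0.08,0,0],[0,0,0],0]
    - [[0.08,0,0],[0,0,0],0]

```text
t: 13.55
tcp_pos: [0.5246, 0.046, 0.007]
eef_rot: [0.0, 0.999, -0.034, -0.001]
contact_force: [-7.1, -0.8, 6.0]
width: 0.0869
```

Emit:
step_arm:
  commands:
    - [[0.02,0,0],[0,0,0],0]
    - [[0.04,0,0],[0,0,0],0]
    - [[0.05,0,0],[0,0,0],0]
    - [[0.05,0,0],[0,0,0],0]

```text
t: 13.88
tcp_pos: [0.5247, 0.046, 0.0067]
eef_rot: [0.001, 0.999, -0.034, -0.003]
contact_force: [-15.9, 0.1, 12.7]
width: 0.0872
```

The nest is seated on the back dowels: the TCP stopped at the predicted base x of -0.1145, with 16 N. Next I lift, turn 90° and go to the left side.

Emit:
step_arm:
  commands:
    - [[-0.4,0,0],[0,0,0],0]
    - [[-0.5,0,-0.5],[0,0,0],0]
    - [[-0.5,-0.3,-1.4],[0,0,0],0]
    - [[-0.5,-0.8,-2.3],[0,0,1],0]
    - [[-0.5,-1.5,-3.1],[0,0,2.1],0]
    - [[-0.3,-2.2,-3.6],[0,0,3.2],0]
    - [[0,-2.9,-4],[0,0,4.3],0]
    - [[0.5,-3.2,-4],[0,0,5.4],0]
    - [[1,-3.2,-4],[0,0,6.5],0]
    - [[1.4,-3.2,-4],[0,0,7.6],0]

```text
t: 14.72
tcp_pos: [0.5624, 0.1664, 0.1594]
eef_rot: [0.002, 0.95, -0.311, -0.011]
contact_force: [0.3, -1.1, -1.8]
width: 0.087
```

```bash
cat >> h.py <<'E'
def goto(b,z,yaw_b):
    """print shift (units) and turn (units) in tool axes to bring TCP to base-frame xy b, height z, tool x at yaw_b in base"""
    o=manip.get_obs(); M=rot(o["eef_rot"]); d=M.T@(b2w(b,BA,BT,z)-o["tcp_pos"])
    x=M[:,0]; y=np.arctan2(x[1],x[0])-BA
    print("t",round(o["t"],2),"tcp_b",np.round(w2b(o["tcp_pos"]),4),"z",round(o["tcp_pos"][2],4),"yaw_b",round(y,3),"shift",np.round(d/.04,2),"turn",np.round(-(yaw_b-y)/np.radians(6),2),"q",np.round(o["joint_pos"],2))
E
python3 -c "
from h import *
goto((-.020,.144),.007,-np.pi/2)"
```

```text
t 14.72 tcp_b [-0.0851  0.1372] z 0.1594 yaw_b -0.564 shift [ 1.36 -1.05  3.77] turn 9.62 q [-0.2   0.3  -0.19  1.61  0.05  1.25 -2.6 ]
```

Joint 7 is at its lower limit, so I turn the other way, with the tool's x pointing left.

Emit:
step_arm:
  commands:
    - [[0.2,-0.2,0],[0,0,-1.1],0]
    - [[0.5,-0.4,0],[0,0,-2.2],0]
    - [[0.8,-0.6,0],[0,0,-3.3],0]
    - [[1.1,-0.8,0],[0,0,-4.4],0]
    - [[1.3,-1,0],[0,0,-5.5],0]
    - [[1.4,-1.1,0],[0,0,-6.6],0]
    - [[1.4,-1.1,0],[0,0,-7.7],0]
    - [[1.4,-1.1,0],[0,0,-8.8],0]
    - [[1.4,-1.1,0],[0,0,-9.9],0]
    - [[1.4,-1.1,0],[0,0,-11],0]

```text
t: 15.55
tcp_pos: [0.6336, 0.168, 0.1574]
eef_rot: [-0.004, 0.966, 0.26, -0.01]
contact_force: [-0.4, -0.3, 0.2]
width: 0.0869
```

```bash
python3 -c "
from h import *
goto((-.020,.144),.007,np.pi/2)"
```

```text
t 15.55 tcp_b [-0.0142  0.1436] z 0.1574 yaw_b 0.594 shift [-0.05 -0.04  3.76] turn -9.33 q [-0.07  0.47 -0.35  1.41  0.15  1.31 -1.47]
```

Emit:
step_arm:
  commands:
    - [[-0.1,0,0.2],[0,0,-1.1],0]
    - [[-0.1,0,0.5],[0,0,-2.2],0]
    - [[-0.1,0,0.9],[0,0,-3.3],0]
    - [[-0.1,0,1.3],[0,0,-4.4],0]
    - [[-0.1,0,1.7],[0,0,-5.5],0]
    - [[-0.1,0,2.1],[0,0,-6.6],0]
    - [[-0.1,0,2.4],[0,0,-7.7],0]
    - [[-0.1,0,2.7],[0,0,-8.7],0]
    - [[-0.1,0,2.8],[0,0,-9.3],0]
    - [[-0.1,0,2.8],[0,0,-9.3],0]

```text
t: 16.38
tcp_pos: [0.6266, 0.1658, 0.0441]
eef_rot: [-0.009, 0.733, 0.68, -0.008]
contact_force: [-0.6, -0.8, 0.7]
width: 0.0868
```

```bash
python3 -c "
from h import *
goto((-.020,.144),.007,np.pi/2); print(manip.get_obs()['eef_rot'])"
```

```text
t 16.38 tcp_b [-0.021  0.141] z 0.0441 yaw_b 1.565 shift [0.07 0.05 0.93] turn -0.06 q [ 0.05  0.59 -0.51  1.52  0.29  1.13 -0.59]
[-0.00928527  0.73269376  0.68044497 -0.00826321]
```

Emit:
step_arm:
  commands:
    - [[0.07,0.05,0.4],[-0.12,0,0],0]
    - [[0.07,0.05,0.7],[-0.24,0,0],0]
    - [[0.07,0.05,0.93],[-0.24,0,0],0]
    - [[0.07,0.05,0.93],[-0.24,0,0],0]
    - [[-0.1,0.05,0.93],[-0.24,0,0],0]
    - [[-0.25,0.05,0.93],[-0.24,0,0],0]
    - [[-0.35,0.05,0.93],[-0.24,0,0],0]
    - [[-0.45,0.05,0.93],[-0.24,0,0],0]
    - [[-0.5,0.05,0.93],[-0.24,0,0],0]

```text
t: 17.13
tcp_pos: [0.6272, 0.1459, 0.0091]
eef_rot: [0.001, 0.734, 0.679, 0.002]
contact_force: [-0.6, 3.2, 2.1]
width: 0.0871
```

```bash
python3 -c "
from h import *
goto((-.020,.1045),.007,np.pi/2); o=manip.get_obs();print(o['eef_rot'],o['contact_force'])"
```

```text
t 17.13 tcp_b [-0.0191  0.1212] z 0.0091 yaw_b 1.561 shift [-0.42 -0.02  0.05] turn -0.09 q [ 0.07  0.6  -0.49  1.59  0.31  1.03 -0.59]
[5.54544179e-04 7.33982587e-01 6.79166151e-01 1.61029217e-03] [-0.56555111  3.22747279  2.12849039]
```

Emit:
step_arm:
  commands:
    - [[-0.06,0,0],[0,0,-0.05],0]
    - [[-0.12,0,0],[0,0,-0.09],0]
    - [[-0.18,0,0],[0,0,-0.09],0]
    - [[-0.24,0,0],[0,0,-0.09],0]
    - [[-0.3,0,0],[0,0,-0.09],0]
    - [[-0.34,0,0],[0,0,-0.09],0]
    - [[-0.37,0,0],[0,0,-0.09],0]
    - [[-0.37,0,0],[0,0,-0.09],0]

```text
t: 17.8
tcp_pos: [0.6254, 0.1309, 0.008]
eef_rot: [0.0, 0.731, 0.683, 0.001]
contact_force: [0.9, 1.3, 2.1]
width: 0.0875
```

Emit:
step_arm:
  commands:
    - [[-0.02,0,0],[0,0,0],0]
    - [[-0.04,0,0],[0,0,0],0]
    - [[-0.06,0,0],[0,0,0],0]
    - [[-0.06,0,0],[0,0,0],0]

```text
t: 18.13
tcp_pos: [0.625, 0.1306, 0.0081]
eef_rot: [-0.0, 0.73, 0.683, 0.001]
contact_force: [1.1, 7.0, 1.3]
width: 0.0868
```

Emit:
step_arm:
  commands:
    - [[-0.02,0,0],[0,0,0],0]
    - [[-0.04,0,0],[0,0,0],0]
    - [[-0.04,0,0],[0,0,0],0]

```text
t: 18.38
tcp_pos: [0.6247, 0.1305, 0.0081]
eef_rot: [-0.001, 0.73, 0.684, 0.002]
contact_force: [1.2, 11.1, -0.1]
width: 0.0873
```

```bash
python3 -c "
from h import *
goto((-.1585,.0),.007,0)
im=manip.grab_frame('top'); K,W=camW('top')
print(manip.get_obs()['contact_force'])
print('home corners px',[np.round(proj(b2w(p,BA,BT,.03),K,W)[0],1) for p in((-.105,.095),(-.105,-.095),(.045,-.095),(.045,.095))])
save(cv2.resize(im[140:250,255:375],None,fx=6,fy=5,interpolation=cv2.INTER_CUBIC),'top4.png')
m=manip.regions_of('nest','top')[0]['mask']; r,c=np.nonzero(m); print(c.min(),c.max(),r.min(),r.max())
for rr in range(r.min(),r.max(),6): print(rr,c[r==rr].min(),c[r==rr].max())
"
```

```text
t 18.38 tcp_b [-0.0206  0.1056] z 0.0081 yaw_b 1.574 shift [-2.63 -3.46  0.01] turn 15.03 q [ 0.1   0.59 -0.49  1.6   0.31  1.02 -0.55]
[ 6.47334374e-01  1.04144698e+01 -4.97307603e-03]
home corners px [array([274.1, 220.9]), array([351.4, 224.5]), array([353.3, 165.8]), array([278.3, 162.4])]
298 353 163 224
163 301 306
169 301 352
175 321 353
181 320 353
187 313 352
193 317 352
199 320 352
205 324 352
211 328 352
217 332 352
223 336 351
```

The right and front edges in the top view (352.5 px and row 224) match the home prediction. I lift and return to the front for one more firm push and a check.

Emit:
step_arm:
  commands:
    - [[0.4,0,0],[0,0,0],0]
    - [[0.4,0,-0.8],[0,0,0],0]
    - [[0.4,-0.5,-1.7],[0,0,1],0]
    - [[0.2,-1.2,-2.5],[0,0,2.1],0]
    - [[-0.2,-2,-3],[0,0,3.2],0]
    - [[-0.8,-2.8,-3],[0,0,4.3],0]
    - [[-1.4,-3.4,-3],[0,0,5.4],0]
    - [[-2,-3.5,-3],[0,0,6.5],0]
    - [[-2.5,-3.5,-3],[0,0,7.6],0]
    - [[-2.6,-3.5,-3],[0,0,8.7],0]

```text
t: 19.32
tcp_pos: [0.4771, 0.0281, 0.1277]
eef_rot: [0.001, 0.958, 0.287, -0.0]
contact_force: [0.5, 0.2, -0.4]
width: 0.087
```

```bash
python3 -c "
from h import *
goto((-.158,.0),.08,0)"
```

```text
t 19.32 tcp_b [-0.1608 -0.0066] z 0.1277 yaw_b 0.65 shift [ 0.16 -0.09  1.19] turn 6.21 q [ 0.24  0.1  -0.41  1.93  0.05  1.12 -1.18]
```

Emit:
step_arm:
  commands:
    - [[0.1,-0.1,0.1],[0,0,1.1],0]
    - [[0.1,-0.1,0.3],[0,0,2.2],0]
    - [[0.1,-0.1,0.6],[0,0,3.3],0]
    - [[0.1,-0.1,0.9],[0,0,4.4],0]
    - [[0.1,-0.1,1.1],[0,0,5.5],0]
    - [[0.1,-0.1,1.2],[0,0,6.2],0]
    - [[0.1,-0.1,1.2],[0,0,6.2],0]

```text
t: 19.9
tcp_pos: [0.4781, 0.0376, 0.0785]
eef_rot: [0.0, 1.0, -0.03, -0.001]
contact_force: [0.1, -0.5, 0.2]
width: 0.087
```

```bash
python3 -c "
from h import *
goto((-.14,.0),.007,0); print(manip.get_obs()['eef_rot']); print(nestpose('wr5.png'))"
```

```text
t 19.9 tcp_b [-0.1604  0.003 ] z 0.0785 yaw_b 0.007 shift [0.51 0.08 1.79] turn 0.07 q [ 0.18  0.16 -0.37  1.97  0.07  1.02 -1.86]
[ 2.35937155e-04  9.99535507e-01 -3.04657717e-02 -7.43076006e-04]
{'p': 0.9, 'left': (93.6, 0.005), 'right': (-96.0, 0.001)}
```

Emit:
step_arm:
  commands:
    - [[0.25,0.08,0.6],[0,0,0.07],0]
    - [[0.5,0.08,1.2],[0,0,0.07],0]
    - [[0.5,0.08,1.6],[0,0,0.07],0]
    - [[0.5,0.08,1.8],[0,0,0.07],0]
    - [[0.6,0.08,1.8],[0,0,0.07],0]
    - [[0.8,0.08,1.8],[0,0,0.07],0]
    - [[0.95,0.08,1.8],[0,0,0.07],0]
    - [[1.05,0.08,1.8],[0,0,0.07],0]
    - [[1.1,0.08,1.8],[0,0,0.07],0]
    - [[1.12,0.08,1.8],[0,0,0.07],0]

```text
t: 20.83
tcp_pos: [0.5235, 0.033, 0.0084]
eef_rot: [-0.0, 0.999, -0.032, -0.0]
contact_force: [-7.8, -0.3, 6.3]
width: 0.0869
```

Emit:
step_arm:
  commands:
    - [[0.02,0,0],[0,0,0],0]
    - [[0.04,0,0],[0,0,0],0]
    - [[0.06,0,0],[0,0,0],0]
    - [[0.06,0,0],[0,0,0],0]

```text
t: 21.17
tcp_pos: [0.5237, 0.033, 0.008]
eef_rot: [0.0, 0.999, -0.032, -0.002]
contact_force: [-15.0, 0.2, 11.6]
width: 0.0873
```

The nest is seated at the back again. Now I measure the wing from the last wrist picture, with overlays.

Run:
```python
from h import *
o=dict(tcp_pos=np.array([.4781,.0376,.0785]),eef_rot=np.array([2.36e-4,.999536,-.030466,-7.43e-4])); K,W=camW("wrist",o)
im=cv2.imread("pics/wr5.png"); s=4; x0,y0=200,0
g=cv2.resize(im[y0:y0+140,x0:x0+200],None,fx=s,fy=s,interpolation=cv2.INTER_CUBIC)
for th,col in((0,(0,0,255)),(.25,(0,255,255)),(.5,(255,0,255))):
    e=np.array([-np.cos(th),np.sin(th)])*.046
    a=(proj(b2w(e,BA,BT,.143),K,W)[0]-[x0,y0])*s; b=(proj(b2w(e,BA,BT,.121),K,W)[0]-[x0,y0])*s
    print(th,np.round(a),np.round(b)); cv2.line(g,tuple(int(v) for v in a),tuple(int(v) for v in b),col,1)
cv2.imwrite("pics/wr5c.png",g)
```

```text
0 [519. -62.] [513.  43.]
0.25 [384. -83.] [402.  26.]
0.5 [ 254. -143.] [297. -21.]
```

View pics/wr5c.png

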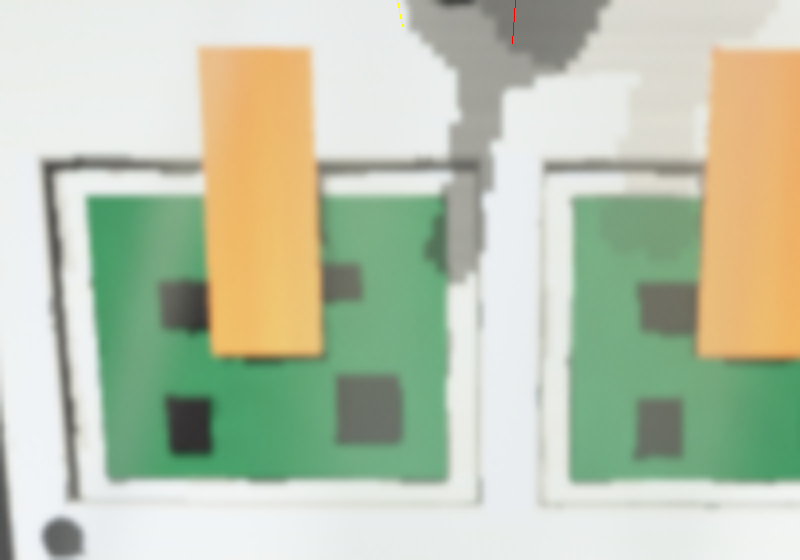

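The wing's end bottom shows at about (455,3) in the crop, between my 0 and 0.25 markers. That gives θ ≈ 0.13 and wing_center z ≈ 0.135. I plan the strokes with the right-hand finger of the open gripper.

```bash
cat >> h.py <<'E'
def fing(al,r=.033,gap=0.):
    """TCP xy (base) with the right finger (y offset -51 mm) touching the wing at angle al from front"""
    ra=np.array([-np.cos(al),np.sin(al)]); n=np.array([np.sin(al),np.cos(al)])
    c=r*ra-n*(.004+.0095*abs(n[0])+.0075*abs(n[1])+gap)
    return c+[0,.051]
def arc(als,zs,r=.033,ref=None):
    o=manip.get_obs(); M=rot(o["eef_rot"])
    p0=o["tcp_pos"] if ref is None else np.array(ref)
    for al,z in zip(als,zs):
        d=M.T@(b2w(fing(al,r),BA,BT,z)-p0)/.04; print(round(al,2),np.round(fing(al,r)*1e3,1),[round(float(v),2) for v in d])
def state():
    o=manip.get_obs(); f=np.array(o["contact_force"]); d=np.array(o["tcp_pos"][:2])-BT
    T=o["torque"][2]+d[0]*f[1]-d[1]*f[0]
    fb=w2b(o["tcp_pos"])-[0,.051]
    print("t",round(o["t"],2),"finger_b",np.round(fb*1e3,1),"z",round(o["tcp_pos"][2],4),"F",np.round(f,1),"tz",round(o["torque"][2],3),"T_axis",round(T,3),"rxF",round(d[0]*f[1]-d[1]*f[0],3),"fingerxF",round((RB@fb)[0]*f[1]-(RB@fb)[1]*f[0],3))
E
python3 -c "
from h import *
goto((-.0344,.031),.115,0); state()"
```

```text
t 21.17 tcp_b [-0.1147  0.0015] z 0.008 yaw_b 0.004 shift [ 2.   -0.73 -2.68] turn 0.04 q [ 0.15  0.36 -0.35  1.91  0.15  0.9  -1.9 ]
t 21.17 finger_b [-114.7  -49.5] z 0.008 F [-15.    0.2  11.6] tz -0.161 T_axis -0.049 rxF 0.112 fingerxF -0.652
```

Emit:
step_arm:
  commands:
    - [[-0.3,0,0],[0,0,0],0]
    - [[-0.4,0,-0.5],[0,0,0],0]
    - [[-0.4,-0.3,-1.3],[0,0,0],0]
    - [[-0.4,-0.7,-2.1],[0,0,0],0]
    - [[-0.2,-0.7,-2.6],[0,0,0],0]
    - [[0.3,-0.7,-2.7],[0,0,0],0]
    - [[0.9,-0.7,-2.7],[0,0,0],0]
    - [[1.5,-0.7,-2.7],[0,0,0],0]
    - [[1.9,-0.7,-2.7],[0,0,0],0]
    - [[2,-0.7,-2.7],[0,0,0],0]

```text
t: 22.0
tcp_pos: [0.6102, 0.055, 0.1165]
eef_rot: [-0.0, 0.999, -0.032, 0.002]
contact_force: [-0.4, 0.2, -0.2]
width: 0.0872
```

```bash
python3 -c "
from h import *
state(); goto((-.0344,.031),.115,0); arc(np.linspace(.0,.9,10),.115-.004*np.linspace(0,.9,10))"
```

```text
t 22.0 finger_b [-29.9 -21.6] z 0.1165 F [-0.4  0.2 -0.2] tz -0.008 T_axis -0.001 rxF 0.007 fingerxF -0.012
t 22.0 tcp_b [-0.0299  0.0294] z 0.1165 yaw_b 0.003 shift [-0.11 -0.04  0.04] turn 0.03 q [ 0.11  0.39 -0.35  1.6   0.14  1.17 -1.9 ]
0.0 [-33.   39.5] [-0.08, -0.25, 0.04]
0.1 [-34.1  41.9] [-0.1, -0.31, 0.05]
0.2 [-35.   44.6] [-0.13, -0.38, 0.06]
0.3 [-35.7  47.4] [-0.14, -0.45, 0.07]
0.4 [-36.1  50.4] [-0.15, -0.53, 0.08]
0.5 [-36.2  53.5] [-0.16, -0.6, 0.09]
0.6 [-36.   56.8] [-0.15, -0.69, 0.1]
0.7 [-35.5  60.1] [-0.14, -0.77, 0.11]
0.8 [-34.5  63.5] [-0.11, -0.85, 0.12]
0.9 [-33.1  66.8] [-0.08, -0.94, 0.13]
```

Emit:
step_arm:
  commands:
    - [[-0.08,-0.12,0.03],[0,0,0],0]
    - [[-0.1,-0.24,0.04],[0,0,0],0]
    - [[-0.1,-0.31,0.05],[0,0,0],0]
    - [[-0.13,-0.38,0.06],[0,0,0],0]
    - [[-0.14,-0.45,0.07],[0,0,0],0]
    - [[-0.15,-0.53,0.08],[0,0,0],0]
    - [[-0.16,-0.6,0.09],[0,0,0],0]
    - [[-0.15,-0.69,0.1],[0,0,0],0]
    - [[-0.14,-0.77,0.11],[0,0,0],0]

```text
t: 22.75
tcp_pos: [0.6043, 0.0845, 0.1119]
eef_rot: [0.001, 0.999, -0.033, 0.001]
contact_force: [-0.0, -7.2, 0.4]
width: 0.0875
```

```bash
python3 -c "
from h import *
state(); arc(np.linspace(.7,1.6,10),.1137-.004*np.linspace(.5,1.4,10))"
```

```text
t 22.75 finger_b [-37.8   7.4] z 0.1119 F [-0.  -7.2  0.4] tz 0.014 T_axis 0.259 rxF 0.245 fingerxF 0.268
0.7 [-35.5  60.1] [0.06, -0.04, 0.01]
0.8 [-34.5  63.5] [0.08, -0.13, 0.02]
0.9 [-33.1  66.8] [0.12, -0.21, 0.03]
1.0 [-31.3  70.1] [0.16, -0.29, 0.04]
1.1 [-29.1  73.2] [0.22, -0.37, 0.05]
1.2 [-26.5  76.1] [0.28, -0.44, 0.06]
1.3 [-23.4  78.7] [0.36, -0.51, 0.07]
1.4 [-20.  81.] [0.44, -0.56, 0.08]
1.5 [-16.3  82.9] [0.54, -0.61, 0.09]
1.6 [-12.7  84.4] [0.63, -0.65, 0.1]
```

Good contact at 7 N. I continue the stroke.

Emit:
step_arm:
  commands:
    - [[0.05,-0.04,0.01],[0,0,0],0]
    - [[0.08,-0.13,0.02],[0,0,0],0]
    - [[0.12,-0.21,0.03],[0,0,0],0]
    - [[0.16,-0.29,0.04],[0,0,0],0]
    - [[0.22,-0.37,0.05],[0,0,0],0]
    - [[0.28,-0.44,0.06],[0,0,0],0]
    - [[0.36,-0.51,0.07],[0,0,0],0]
    - [[0.44,-0.56,0.08],[0,0,0],0]
    - [[0.54,-0.61,0.09],[0,0,0],0]
    - [[0.63,-0.65,0.1],[0,0,0],0]

```text
t: 23.58
tcp_pos: [0.63, 0.1093, 0.1073]
eef_rot: [0.001, 0.999, -0.033, -0.0]
contact_force: [-5.6, -2.0, 0.5]
width: 0.0872
```

```bash
python3 -c "
from h import *
state(); z0=manip.get_obs()['tcp_pos'][2]; arc(np.linspace(1.6,2.2,7),z0-.004*np.linspace(0,.6,7))"
```

```text
t 23.58 finger_b [-13.8  33.9] z 0.1073 F [-5.6 -2.   0.5] tz -0.257 T_axis 0.242 rxF 0.499 fingerxF 0.219
1.6 [-12.7  84.4] [0.03, 0.01, -0.0]
1.7 [-10.   85.6] [0.1, -0.02, 0.01]
1.8 [-7.1 86.5] [0.17, -0.04, 0.02]
1.9 [-3.9 87.2] [0.25, -0.06, 0.03]
2.0 [-0.6 87.6] [0.33, -0.07, 0.04]
2.1 [ 2.9 87.6] [0.42, -0.07, 0.05]
2.2 [ 6.4 87.2] [0.51, -0.06, 0.06]
```

Emit:
step_arm:
  commands:
    - [[0.1,-0.02,0.01],[0,0,0],0]
    - [[0.17,-0.04,0.01],[0,0,0],0]
    - [[0.25,-0.06,0.02],[0,0,0],0]
    - [[0.33,-0.07,0.03],[0,0,0],0]
    - [[0.42,-0.07,0.03],[0,0,0],0]
    - [[0.51,-0.06,0.04],[0,0,0],0]

```text
t: 24.08
tcp_pos: [0.6493, 0.1104, 0.1051]
eef_rot: [0.001, 0.999, -0.033, -0.002]
contact_force: [-6.8, -5.5, 0.8]
width: 0.0873
```

```bash
python3 -c "
from h import *
state(); goto((-.1,.0872),.107,0);goto((-.1,.0),.107,0); print(fing(2.2-np.pi-.1,gap=.012)); goto(fing(2.2-np.pi-.1,gap=.012),.107,0)"
```

```text
t 24.08 finger_b [ 5.4 36.3] z 0.1051 F [-6.8 -5.5  0.8] tz -0.466 T_axis 0.061 rxF 0.527 fingerxF 0.2
t 24.08 tcp_b [0.0054 0.0873] z 0.1051 yaw_b 0.003 shift [-2.63 -0.   -0.04] turn 0.03 q [ 0.02  0.5  -0.35  1.47  0.18  1.2  -1.99]
t 24.08 tcp_b [0.0054 0.0873] z 0.1051 yaw_b 0.003 shift [-2.64  2.18 -0.03] turn 0.03 q [ 0.02  0.5  -0.35  1.47  0.18  1.2  -1.99]
[0.00749858 0.00838505]
t 24.08 tcp_b [0.0054 0.0873] z 0.1051 yaw_b 0.003 shift [ 0.05  1.97 -0.04] turn 0.03 q [ 0.02  0.5  -0.35  1.47  0.18  1.2  -1.99]
```

```bash
python3 -c "
from h import *
K,W=camW('scene')
for p in((370,133),(237,70),(372,5),(370,110)): print(p,np.round(unproj([p[0]/3+220,p[1]/3+120],0,K,W)[0],3))
K,W=camW('top')
for z in(0,.1,.2,.3): print(z,np.round(unproj([655/3+200,222/3+100],z,K,W)[0],3),np.round(unproj([640/3+200,40/3+100],z,K,W)[0],3))
w0=2.15-np.pi
def L(al,gap): 
    return fing(al,gap=gap)-[0,.102]
for al,g in((w0,.02),(w0,.0)): print(L(al,g)); goto(L(al,g),.107,0)
goto((-.1,.0),.107,0)
"
```

```text
(370, 133) [ 0.656 -0.245  0.   ]
(237, 70) [ 0.827 -0.248  0.   ]
(372, 5) [ 0.772 -0.427  0.   ]
(370, 110) [ 0.676 -0.275  0.   ]
0 [ 0.66  -0.244  0.   ] [ 0.828 -0.243  0.   ]
0.1 [ 0.632 -0.219  0.1  ] [ 0.784 -0.218  0.1  ]
0.2 [ 0.605 -0.194  0.2  ] [ 0.74  -0.193  0.2  ]
0.3 [ 0.578 -0.17   0.3  ] [ 0.697 -0.169  0.3  ]
[ 0.01211219 -0.09835304]
t 24.08 tcp_b [0.0054 0.0873] z 0.1051 yaw_b 0.003 shift [ 0.16  4.64 -0.04] turn 0.03 q [ 0.02  0.5  -0.35  1.47  0.18  1.2  -1.99]
[-0.00462579 -0.08740588]
t 24.08 tcp_b [0.0054 0.0873] z 0.1051 yaw_b 0.003 shift [-0.26  4.37 -0.04] turn 0.03 q [ 0.02  0.5  -0.35  1.47  0.18  1.2  -1.99]
t 24.08 tcp_b [0.0054 0.0873] z 0.1051 yaw_b 0.003 shift [-2.64  2.18 -0.03] turn 0.03 q [ 0.02  0.5  -0.35  1.47  0.18  1.2  -1.99]
```

The cabinet's corner is about 70 mm clear. I go round the front and bring the left finger to the right-hand wing.

Emit:
step_arm:
  commands:
    - [[-0.6,0,0],[0,0,0],0]
    - [[-1.4,0.1,0],[0,0,0],0]
    - [[-1.75,0.6,0],[0,0,0],0]
    - [[-1.75,1.6,0],[0,0,0],0]
    - [[-1.75,2.6,0],[0,0,0],0]
    - [[-1.75,3.6,0],[0,0,0],0]
    - [[-1.75,4.5,0],[0,0,0],0]
    - [[-1.5,5.0,0],[0,0,0],0]
    - [[-0.8,5.0,0],[0,0,0],0]
    - [[-0.2,5.0,0],[0,0,0],0]

```text
t: 24.92
tcp_pos: [0.6311, -0.0895, 0.1066]
eef_rot: [0.0, 0.999, -0.034, 0.001]
contact_force: [0.9, 0.2, 0.7]
width: 0.0872
```

```bash
sed -i 's/^def arc(als,zs,r=.033,ref=None):/def arc(als,zs,r=.033,ref=None,off=0.):/; s/d=M.T@(b2w(fing(al,r),BA/d=M.T@(b2w(fing(al,r)+[0,off],BA/' h.py
sed -i 's/^def state():/def state(off=.051):/; s/-\[0,.051\]/-[0,off]/' h.py
python3 -c "
from h import *
state(-.051); goto((.003,-.105),.105,0); a=np.arange(-1.2,-.05,.1); arc(a,.105-.004*np.maximum(a+1,0),off=-.102)
r=manip.grab_frame('wrist')
"
```

```text
t 24.92 finger_b [  0.8 -62.4] z 0.1066 F [0.9 0.2 0.7] tz 0.079 T_axis 0.175 rxF 0.096 fingerxF 0.053
t 24.92 tcp_b [ 0.0008 -0.1134] z 0.1066 yaw_b 0.0 shift [ 0.05 -0.21  0.04] turn 0.0 q [ 0.28  0.45 -0.28  1.54  0.13  1.17 -1.66]
-1.2 [ 2.6 14.6] [0.04, -0.65, 0.04]
-1.1 [-0.8 14.4] [-0.04, -0.64, 0.04]
-1.0 [-4.3 14.6] [-0.13, -0.65, 0.04]
-0.9 [-7.9 15.1] [-0.22, -0.66, 0.05]
-0.8 [-11.5  16.2] [-0.31, -0.69, 0.06]
-0.7 [-15.   17.6] [-0.4, -0.72, 0.07]
-0.6 [-18.5  19.5] [-0.48, -0.77, 0.08]
-0.5 [-21.7  21.9] [-0.56, -0.83, 0.09]
-0.4 [-24.7  24.7] [-0.64, -0.9, 0.1]
-0.3 [-27.4  27.9] [-0.71, -0.98, 0.11]
-0.2 [-29.7  31.5] [-0.76, -1.07, 0.12]
-0.1 [-31.6  35.4] [-0.81, -1.17, 0.13]
```

Emit:
step_arm:
  commands:
    - [[0.1,-0.3,0.02],[0,0,0],0]
    - [[0.08,-0.55,0.04],[0,0,0],0]
    - [[0.04,-0.65,0.04],[0,0,0],0]
    - [[-0.04,-0.65,0.04],[0,0,0],0]
    - [[-0.13,-0.65,0.04],[0,0,0],0]
    - [[-0.22,-0.66,0.05],[0,0,0],0]
    - [[-0.31,-0.69,0.06],[0,0,0],0]
    - [[-0.4,-0.72,0.07],[0,0,0],0]
    - [[-0.48,-0.77,0.08],[0,0,0],0]

```text
t: 25.72
tcp_pos: [0.6147, -0.0548, 0.1041]
eef_rot: [-0.0, 0.999, -0.032, 0.003]
contact_force: [4.7, -2.0, 0.2]
width: 0.0869
```

```bash
python3 -c "
from h import *
state(-.051); z=manip.get_obs()['tcp_pos'][2]; a=np.arange(-.6,.01,.1); arc(a,z-.004*(a+.6),off=-.102)
"
```

```text
t 25.72 finger_b [-17.9 -28.9] z 0.1041 F [ 4.7 -2.   0.2] tz -0.218 T_axis 0.192 rxF 0.41 fingerxF 0.167
-0.6 [-18.5  19.5] [-0.01, 0.06, -0.0]
-0.5 [-21.7  21.9] [-0.09, 0.01, 0.01]
-0.4 [-24.7  24.7] [-0.17, -0.06, 0.02]
-0.3 [-27.4  27.9] [-0.24, -0.15, 0.03]
-0.2 [-29.7  31.5] [-0.29, -0.23, 0.04]
-0.1 [-31.6  35.4] [-0.34, -0.33, 0.05]
-0.0 [-33.   39.5] [-0.38, -0.44, 0.06]
```

Emit:
step_arm:
  commands:
    - [[-0.09,-0.02,0.01],[0,0,0],0]
    - [[-0.17,-0.07,0.02],[0,0,0],0]
    - [[-0.24,-0.15,0.03],[0,0,0],0]
    - [[-0.29,-0.23,0.04],[0,0,0],0]
    - [[-0.29,-0.23,0.04],[0,0,0],0]

```text
t: 26.13
tcp_pos: [0.602, -0.0446, 0.1013]
eef_rot: [-0.0, 0.999, -0.032, 0.001]
contact_force: [-0.9, -3.6, 3.3]
width: 0.087
```

```bash
python3 -c "
from h import *
state(-.051); z=manip.get_obs()['tcp_pos'][2]; a=np.arange(-.2,.41,.1); arc(a,z-.004*(a+.2),off=-.102)
"
```

```text
t 26.13 finger_b [-31.3 -19.6] z 0.1013 F [-0.9 -3.6  3.3] tz 0.046 T_axis 0.113 rxF 0.067 fingerxF 0.101
-0.2 [-29.7  31.5] [0.04, -0.0, 0.0]
-0.1 [-31.6  35.4] [-0.01, -0.1, 0.01]
0.0 [-33.   39.5] [-0.04, -0.2, 0.02]
0.1 [-34.1  41.9] [-0.07, -0.26, 0.03]
0.2 [-35.   44.6] [-0.09, -0.33, 0.04]
0.3 [-35.7  47.4] [-0.11, -0.4, 0.05]
0.4 [-36.1  50.4] [-0.12, -0.48, 0.06]
```

Emit:
step_arm:
  commands:
    - [[-0.01,-0.1,0],[0,0,0],0]
    - [[-0.04,-0.2,0.01],[0,0,0],0]
    - [[-0.07,-0.26,0.02],[0,0,0],0]
    - [[-0.09,-0.33,0.03],[0,0,0],0]
    - [[-0.11,-0.4,0.04],[0,0,0],0]

```text
t: 26.55
tcp_pos: [0.5993, -0.0289, 0.0996]
eef_rot: [-0.0, 0.999, -0.032, 0.001]
contact_force: [1.1, -3.6, 3.7]
width: 0.0867
```

```bash
python3 -c "
from h import *
state(-.051); z=manip.get_obs()['tcp_pos'][2]; a=np.arange(.2,.81,.1); arc(a,z-.004*(a-.3),off=-.102)
"
```

```text
t 26.55 finger_b [-35.   -4.1] z 0.0996 F [ 1.1 -3.6  3.7] tz -0.08 T_axis 0.117 rxF 0.197 fingerxF 0.127
0.2 [-35.   44.6] [0.0, 0.06, -0.01]
0.3 [-35.7  47.4] [-0.02, -0.01, -0.0]
0.4 [-36.1  50.4] [-0.03, -0.09, 0.01]
0.5 [-36.2  53.5] [-0.03, -0.17, 0.02]
0.6 [-36.   56.8] [-0.02, -0.25, 0.03]
0.7 [-35.5  60.1] [-0.01, -0.33, 0.04]
0.8 [-34.5  63.5] [0.01, -0.42, 0.05]
```

```bash
cat >> h.py <<'E'
def wingang(z,cam="top"):
    o=manip.get_obs(); im=manip.grab_frame(cam); K,W=camW(cam,o); r=manip.regions_of("wing",cam)
    for q in r[:2]:
        ys,xs=np.nonzero(q["mask"]); p=w2b(unproj(np.c_[xs,ys].astype(float),z,K,W)); c=p.mean(0)
        v=np.linalg.svd(p-c,full_matrices=False)[2][0]; print(cam,round(q["p"],2),len(p),"ctr",np.round(c*1e3,1),"alpha",round(np.arctan2(v[1],-v[0]),2),"min",np.round(p.min(0)*1e3),"max",np.round(p.max(0)*1e3))
    return im
E
python3 -c "
from h import *
for c in('wrist','scene','top'):
    im=wingang(.128,c); save(im,'now_'+c+'.png')
"
```

```text
wrist 0.71 4901 ctr [10.8 -3. ] alpha 0.09 min [-30. -19.] max [48. 14.]
wrist 0.38 1124 ctr [54.8 31.9] alpha -1.3 min [49. 16.] max [63. 45.]
scene 0.7 264 ctr [-7.9  7. ] alpha 0.12 min [-54.  -8.] max [46. 27.]
```

```bash
python3 -c "
from h import *
o=manip.get_obs()
for cam in('wrist','scene'):
    manip.grab_frame(cam); K,W=camW(cam,o); q=manip.regions_of('wing',cam)[0]
    m=q['mask']; ys,xs=np.nonzero(m); p=w2b(unproj(np.c_[xs,ys].astype(float),.133,K,W))*1e3
    for x in range(-60,60,8):
        s=(p[:,0]>=x)&(p[:,0]<x+8)
        if s.sum(): print(cam,x,s.sum(),np.round([p[s,1].min(),p[s,1].max()]))
    print([ (z,np.round(proj(b2w(np.array([-np.cos(a),np.sin(a)])*.046,BA,BT,z),K,W)[0])) for a in(0,.3) for z in(.112,.134)], xs.min(),xs.max(),ys.min(),ys.max())
"
```

```text
wrist -36 4 [3. 4.]
wrist -28 192 [-6.  5.]
wrist -20 321 [-9.  4.]
wrist -12 497 [-15.   9.]
wrist -4 853 [-20.  11.]
wrist 4 910 [-20.  11.]
wrist 12 528 [-18.   6.]
wrist 20 416 [-13.   1.]
wrist 28 423 [-13.  -1.]
wrist 36 575 [-16.   1.]
wrist 44 132 [-13.   0.]
[(0.112, array([232., 258.])), (0.134, array([220., 275.])), (0.112, array([210., 254.])), (0.134, array([195., 272.]))] 191 252 96 244
scene -60 5 [13. 20.]
scene -52 18 [ 3. 22.]
scene -44 20 [ 1. 20.]
scene -36 23 [ 1. 24.]
scene -28 30 [ 1. 30.]
scene -20 34 [-1. 32.]
scene -12 29 [-3. 27.]
scene -4 25 [-4. 21.]
scene 4 21 [-3. 18.]
scene 12 19 [-3. 17.]
scene 20 19 [-3. 16.]
scene 28 15 [-3. 12.]
scene 36 8 [-4.  7.]
scene 44 1 [-1. -1.]
[(0.112, array([306., 202.])), (0.134, array([305., 195.])), (0.112, array([301., 204.])), (0.134, array([301., 198.]))] 278 304 179 202
```

The wing is following: the masks put it at about α ≈ 0.15, so θ ≈ 3.3. I continue in small steps and watch the torque.

Emit:
step_arm:
  commands:
    - [[-0.03,-0.09,0],[0,0,0],0]
    - [[-0.03,-0.17,0],[0,0,0],0]
    - [[-0.02,-0.25,0],[0,0,0],0]
    - [[-0.01,-0.33,0],[0,0,0],0]

```text
t: 27.38
tcp_pos: [0.5993, -0.0179, 0.099]
eef_rot: [0.001, 0.999, -0.033, 0.0]
contact_force: [1.8, -8.4, -2.9]
width: 0.0869
```

```bash
python3 -c "
from h import *
state(-.051); z=manip.get_obs()['tcp_pos'][2]; a=np.arange(.5,1.31,.1); arc(a,z-.004*(a-.6),off=-.102)
"
```

```text
t 27.38 finger_b [-35.7   6.8] z 0.099 F [ 1.8 -8.4 -2.9] tz -0.14 T_axis 0.256 rxF 0.397 fingerxF 0.278
0.5 [-36.2  53.5] [-0.01, 0.11, -0.01]
0.6 [-36.   56.8] [-0.01, 0.03, 0.0]
0.7 [-35.5  60.1] [0.01, -0.06, 0.01]
0.8 [-34.5  63.5] [0.03, -0.14, 0.02]
0.9 [-33.1  66.8] [0.07, -0.22, 0.03]
1.0 [-31.3  70.1] [0.11, -0.31, 0.04]
1.1 [-29.1  73.2] [0.17, -0.38, 0.05]
1.2 [-26.5  76.1] [0.23, -0.46, 0.06]
1.3 [-23.4  78.7] [0.31, -0.52, 0.07]
```

Emit:
step_arm:
  commands:
    - [[0.01,-0.07,0.01],[0,0,0],0]
    - [[0.03,-0.14,0.02],[0,0,0],0]
    - [[0.07,-0.22,0.03],[0,0,0],0]

```text
t: 27.63
tcp_pos: [0.6025, -0.0093, 0.0979]
eef_rot: [0.001, 0.999, -0.033, 0.0]
contact_force: [-0.7, -7.6, 0.7]
width: 0.0873
```

```bash
python3 -c "
from h import *
state(-.051)
"
```

```text
t 27.63 finger_b [-33.2  15.7] z 0.0979 F [-0.7 -7.6  0.7] tz -0.036 T_axis 0.213 rxF 0.248 fingerxF 0.256
```

Emit:
step_arm:
  commands:
    - [[0.04,-0.09,0.01],[0,0,0],0]
    - [[0.1,-0.16,0.02],[0,0,0],0]

```text
t: 27.8
tcp_pos: [0.6065, -0.0027, 0.0969]
eef_rot: [0.001, 0.999, -0.033, -0.0]
contact_force: [-2.3, -7.1, 0.9]
width: 0.087
```

```bash
python3 -c "
from h import *
state(-.051); z=manip.get_obs()['tcp_pos'][2]; a=np.arange(1,1.71,.1); arc(a,z-.004*(a-1.1),off=-.102)
"
```

```text
t 27.8 finger_b [-29.7  22.5] z 0.0969 F [-2.3 -7.1  0.9] tz 0.006 T_axis 0.166 rxF 0.161 fingerxF 0.256
1.0 [-31.3  70.1] [-0.04, 0.09, -0.01]
1.1 [-29.1  73.2] [0.01, 0.01, 0.0]
1.2 [-26.5  76.1] [0.08, -0.06, 0.01]
1.3 [-23.4  78.7] [0.16, -0.13, 0.02]
1.4 [-20.  81.] [0.24, -0.19, 0.03]
1.5 [-16.3  82.9] [0.34, -0.23, 0.04]
1.6 [-12.7  84.4] [0.42, -0.27, 0.05]
1.7 [-10.   85.6] [0.49, -0.3, 0.06]
```

Emit:
step_arm:
  commands:
    - [[0.07,-0.06,0.01],[0,0,0],0]
    - [[0.15,-0.12,0.02],[0,0,0],0]

```text
t: 27.97
tcp_pos: [0.6124, 0.0014, 0.096]
eef_rot: [0.001, 0.999, -0.033, -0.001]
contact_force: [-6.2, -7.2, 1.5]
width: 0.0867
```

```bash
cat >> h.py <<'E'
def tq(off):
    o=manip.get_obs(); f=np.array(o["contact_force"]); fb=w2b(o["tcp_pos"])-[0,off]; g=RB.T@f[:2]
    def T(c): return (c[0]*g[1]-c[1]*g[0])
    # wing angle whose trailing face touches the finger rectangle
    als=np.arange(-1.2,2.6,.005); best=None
    for al in als:
        n=np.array([np.sin(al),np.cos(al)]); ra=np.array([-np.cos(al),np.sin(al)])
        if fb@ra>0:
            gap=-(fb@n)-(.004+.0095*abs(n[0])+.0075*abs(n[1]))
            if best is None or abs(gap)<abs(best[1]): best=(al,gap,n)
    al,gap,n=best; c=fb+np.sign(n)*[.0095,.0075]
    print("t",round(o["t"],2),"finger",np.round(fb*1e3,1),"z",round(o["tcp_pos"][2],4),"Fb",np.round(g,1),"Fz",round(f[2],1),"alpha",round(al,2),"theta2",round(al+np.pi,2),"r_contact",np.round(np.linalg.norm(c)*1e3),"T",round(T(c),3))
E
python3 -c "
from h import *
tq(-.051); goto((-.065,.005),.097,0); goto((-.065,.0848),.097,0)
p=fing(1.2,gap=.006); print(p); goto(p,.097,0)
"
```

```text
t 27.97 finger [-24.1  27. ] z 0.096 Fb [-5.7 -7.6] Fz 1.5 alpha 1.28 theta2 4.42 r_contact 37.0 T 0.308
t 27.97 tcp_b [-0.0241 -0.024 ] z 0.096 yaw_b 0.003 shift [-1.02 -0.73 -0.03] turn 0.02 q [ 0.17  0.41 -0.32  1.62  0.14  1.14 -1.81]
t 27.97 tcp_b [-0.0241 -0.024 ] z 0.096 yaw_b 0.003 shift [-1.02 -2.72 -0.03] turn 0.02 q [ 0.17  0.41 -0.32  1.62  0.14  1.14 -1.81]
[-0.0320638   0.07394049]
t 27.97 tcp_b [-0.0241 -0.024 ] z 0.096 yaw_b 0.003 shift [-0.19 -2.45 -0.03] turn 0.02 q [ 0.17  0.41 -0.32  1.62  0.14  1.14 -1.81]
```

Torque has risen to about 0.3, so the foot seems to have met the nest. I make one small advance and read again.

Emit:
step_arm:
  commands:
    - [[0.05,-0.03,0],[0,0,0],0]

```text
t: 28.05
tcp_pos: [0.6142, 0.0026, 0.0957]
eef_rot: [0.001, 0.999, -0.033, -0.001]
contact_force: [-6.5, -7.8, -0.2]
width: 0.087
```

```bash
python3 -c "
from h import *
tq(-.051)
"
```

```text
t 28.05 finger [-22.3  28.3] z 0.0957 Fb [-5.9 -8.2] Fz -0.2 alpha 1.33 theta2 4.47 r_contact 38.0 T 0.317
```

Emit:
step_arm:
  commands:
    - [[0.04,-0.03,0],[0,0,0],0]

```text
t: 28.13
tcp_pos: [0.6155, 0.0035, 0.0955]
eef_rot: [0.001, 0.999, -0.033, -0.002]
contact_force: [-7.6, -8.2, 0.7]
width: 0.0871
```

```bash
python3 -c "
from h import *
tq(-.051)
"
```

```text
t 28.13 finger [-21.1  29.3] z 0.0955 Fb [-7.  -8.7] Fz 0.7 alpha 1.37 theta2 4.51 r_contact 39.0 T 0.357
```

Emit:
step_arm:
  commands:
    - [[0.03,-0.02,0],[0,0,0],0]

```text
t: 28.22
tcp_pos: [0.6165, 0.0042, 0.0954]
eef_rot: [0.001, 0.999, -0.033, -0.002]
contact_force: [-7.7, -7.9, 0.2]
width: 0.087
```

```bash
python3 -c "
from h import *
tq(-.051); state(-.051)
"
```

```text
t 28.22 finger [-20.1  30.1] z 0.0954 Fb [-7.2 -8.4] Fz 0.2 alpha 1.4 theta2 4.54 r_contact 39.0 T 0.36
t 28.22 finger_b [-20.1  30.1] z 0.0954 F [-7.7 -7.9  0.2] tz 0.271 T_axis 0.291 rxF 0.02 fingerxF 0.386
```

Emit:
step_arm:
  commands:
    - [[0.02,-0.01,0],[0,0,0],0]

```text
t: 28.3
tcp_pos: [0.6172, 0.0046, 0.0953]
eef_rot: [0.001, 0.999, -0.033, -0.002]
contact_force: [-7.8, -7.2, 0.6]
width: 0.0872
```

```bash
python3 -c "
from h import *
tq(-.051); state(-.051)
"
```

```text
t 28.3 finger [-19.5  30.5] z 0.0953 Fb [-7.3 -7.7] Fz 0.6 alpha 1.41 theta2 4.56 r_contact 39.0 T 0.355
t 28.3 finger_b [-19.5  30.5] z 0.0953 F [-7.8 -7.2  0.6] tz 0.269 T_axis 0.27 rxF 0.001 fingerxF 0.374
```

Emit:
step_arm:
  commands:
    - [[0.05,-0.02,0],[0,0,0],0]
    - [[0.08,-0.03,0],[0,0,0],0]

```text
t: 28.47
tcp_pos: [0.62, 0.0053, 0.0951]
eef_rot: [0.001, 0.999, -0.033, -0.003]
contact_force: [-9.6, -6.9, -1.4]
width: 0.0869
```

```bash
python3 -c "
from h import *
tq(-.051); state(-.051); im=wingang(.115,'wrist')
"
```

```text
t 28.47 finger [-16.7  31.4] z 0.0951 Fb [-9.1 -7.6] Fz -1.4 alpha 1.49 theta2 4.63 r_contact 40.0 T 0.41
t 28.47 finger_b [-16.7  31.4] z 0.0951 F [-9.6 -6.9 -1.4] tz 0.342 T_axis 0.29 rxF -0.053 fingerxF 0.413
wrist 0.76 5019 ctr [ 0.2 -0.2] alpha -1.69 min [-16. -49.] max [17. 51.]
```

Emit:
step_arm:
  commands:
    - [[0.0,0.0,0],[0,0,0],0]

```text
t: 28.65
tcp_pos: [0.6201, 0.0057, 0.0951]
eef_rot: [0.001, 0.999, -0.032, -0.002]
contact_force: [-7.2, -6.0, -0.4]
width: 0.087
```

```bash
python3 -c "
from h import *
tq(-.051); state(-.051)
"
```

```text
t 28.65 finger [-16.6  31.8] z 0.0951 Fb [-6.8 -6.5] Fz -0.4 alpha 1.49 theta2 4.63 r_contact 40.0 T 0.315
t 28.65 finger_b [-16.6  31.8] z 0.0951 F [-7.2 -6.  -0.4] tz 0.227 T_axis 0.204 rxF -0.023 fingerxF 0.325
```

Three estimates of the torque: wrist moment 0.29, contact geometry 0.27–0.41, and foot travel 0.30–0.31. So it sits low in the finger-tight band. I add about 0.07 rad more.

Emit:
step_arm:
  commands:
    - [[0.04,-0.01,0],[0,0,0],0]
    - [[0.07,-0.02,0],[0,0,0],0]

```text
t: 28.82
tcp_pos: [0.6224, 0.006, 0.0949]
eef_rot: [0.001, 0.999, -0.032, -0.003]
contact_force: [-9.8, -8.7, 0.1]
width: 0.0871
```

```bash
python3 -c "
from h import *
tq(-.051); state(-.051)
"
```

```text
t 28.82 finger [-14.4  32.3] z 0.0949 Fb [-9.2 -9.4] Fz 0.1 alpha 1.55 theta2 4.69 r_contact 40.0 T 0.412
t 28.82 finger_b [-14.4  32.3] z 0.0949 F [-9.8 -8.7  0.1] tz 0.426 T_axis 0.388 rxF -0.038 fingerxF 0.432
```

Torque is now about 0.34–0.39, so I stop here. I retreat to the front, lift, and check.

Emit:
step_arm:
  commands:
    - [[-0.3,0.02,0],[0,0,0],0]
    - [[-0.9,0,0],[0,0,0],0]
    - [[-1.7,0,0],[0,0,0],0]
    - [[-2.5,0,-0.4],[0,0,0],0]
    - [[-3.3,0,-1],[0,0,0],0]
    - [[-4,0,-1.8],[0,0,0],0]
    - [[-4.2,0,-2.4],[0,0,0],0]
    - [[-4.2,0,-2.8],[0,0,0],0]
    - [[-4.2,0,-2.8],[0,0,0],0]
    - [[-4.2,0,-2.8],[0,0,0],0]

```text
t: 29.65
tcp_pos: [0.4581, 0.0194, 0.2091]
eef_rot: [-0.0, 0.999, -0.032, 0.002]
contact_force: [-0.2, -0.2, -0.4]
width: 0.087
```

```bash
python3 -c "
from h import *
o=manip.get_obs(); print(np.round(o['tcp_pos'],3),np.round(o['contact_force'],1),o['t'])
print(nestpose('wrF.png')); K,W=camW('wrist',o)
g=cv2.imread('pics/wrF.png'); H=[(-.105,.095),(-.105,-.095),(.045,-.095),(.045,.095)]
q=np.array([proj(b2w(p,BA,BT,.03),K,W)[0] for p in H]); print('home px',np.round(q).tolist())
wingang(.12,'wrist'); wingang(.12,'scene'); s=manip.grab_frame('scene')
for t in['screw_cup','green_tape','loupe','flux_bottle']:
    r=manip.recognise(t,'scene'); r and print(t,round(r[0]['p'],2),np.round(np.array(r[0]['box'])*[640,400,640,400]))
cv2.imwrite('pics/final.png',np.hstack([cv2.resize(g[0:220,180:440],(440,372),interpolation=cv2.INTER_CUBIC),cv2.resize(s[145:270,240:360,::-1],(357,372),interpolation=cv2.INTER_CUBIC)]))
"
```

```text
[0.458 0.019 0.209] [-0.2 -0.2 -0.4] 29.65
{'p': 0.61, 'back': (-4.7, -0.467), 'left': (93.7, 0.004), 'right': (-96.2, 0.001)}
home px [[229.0, 123.0], [386.0, 124.0], [394.0, -21.0], [218.0, -21.0]]
wrist 0.61 190 ctr [-14.   -2.5] alpha -1.56 min [-17. -13.] max [-12.   8.]
scene 0.82 265 ctr [-3.5  6.8] alpha 1.47 min [-24. -48.] max [15. 52.]
screw_cup 0.66 [249. 224.  17.  19.]
green_tape 0.57 [316. 338.  33.  39.]
loupe 0.5 [417. 197.  15.  19.]
```

View pics/final.png

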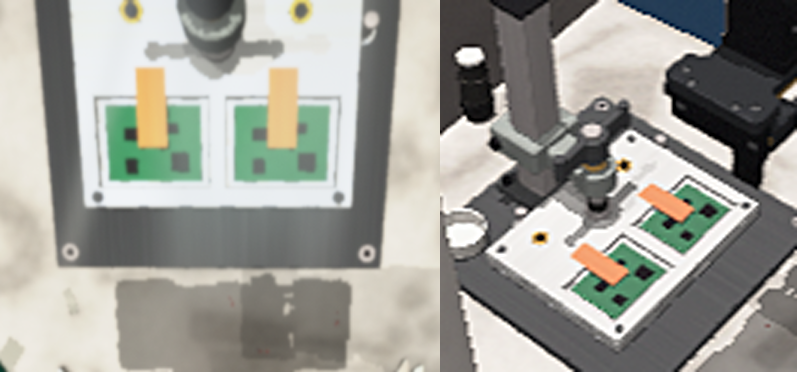

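The final picture shows the nest square on the plate. Its front corners, at about (230,122) and (389,123), match the home prediction of (229,123) and (386,124). The foot is on the nest, the wings lie crosswise, and the cup, tape and loupe are where they were.

```bash
python3 -c "
from plant import manip
print(manip.sign_off())"
```

```text
the job is handed in; nothing more can be done
None
```

I slid the nest home against both back dowels and the side dowel, clamped it with the wing screw, and handed the job in at about 30 s. `sign_off` gives no verdict.

**Nest:**
- I pushed it to the back dowels, then to the side dowel, then to the back once more. Each push stopped within about 1.5 mm of where it should, at 11–16 N.
- The last wrist picture has its front corners within 3 px of the home prediction. It is turned by no more than 0.004 rad.

**Clamp:**
- I turned the wing to about θ = 4.7 rad. Torque was near 0.2 N m while running free, and the rise at about 4.2 rad showed the foot meeting the nest.
- The final torque is about 0.34 N m. The estimates disagreed: wrist moment 0.39, contact geometry 0.27 to 0.41, and turn past contact about 0.32. The highest is just over the finger-tight limit of 0.40, but all are well below the 0.55 that counts as forced.

**What went wrong:**
- With the gripper open, the fingertips stand about 12 mm behind the TCP, not 17 mm ahead of it. My first pushes therefore passed over the nest's rim into the board pockets, without any contact force.
- While feeling for their height I pushed the fingertips against the edge of the base plate with about 47 N. That is over the 40 N limit for the arm or gripper body if fingertip contact counts towards it, and well under the 120 N wrist limit. I backed off straight away.
- Joint 7 came up to its range limit of -2.6 rad during one turn, so I turned the other way. I don't know whether it went past the limit.

**Loose things:** The cup, tape and loupe are where they were at the start. The network did not report the flux bottle in the last check; nothing came near it.

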